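# Cock the jar feeder and load it

### The arm

A 6-joint arm with a two-finger parallel gripper is mounted at the origin on a cart in front of the work surface, level with it; the furniture and walls round the work are solid. World frame = base frame: x ahead of the robot, y to its left, z up, the work surface at z = 0. Lengths are in mm, angles in rad, forces in N, time in s.
With the tool pointing down it reaches from about 300 to 775 mm from the base axis. Payload 14.6 kg.
Tool frame: the origin (TCP) lies between the finger pads; the fingertips stand 22 mm ahead of it and the grasp point (between the pads) lies 3 mm ahead of it (finger_overhang is the distance from the TCP to the fingertips, in mm); z points along the fingers, y is the direction in which the jaws open and shut (so a half turn about z gives the same grasp; the last joint's range is limited). The gripper opens to 94 mm and grips with 3 to 60 N. Pads are 16 mm wide; open, the fingers measure 119 mm over their backs; the gripper's body (75 mm by 177 mm) begins 78 mm behind the grasp point.
Start: joints at [1.117, 0.3, 1.521, -0, 1.321, -0.067], TCP at [207.471, 509.357, 188.646] pointing down, gripper open.
Joint ranges: [-3.03, 3.03], [-0.79, 2.21], [0.23, 2.52], [-1.04, 4.18], [0, 3.07], [-2.55, 2.55]. Speed limits (rad/s): [2.22, 2.22, 2.57, 3.14, 3.14, 3.14].

### API

Orientations are given as [roll, pitch, yaw] about the fixed x, y, z axes, in that order (R = Rz(yaw) Ry(pitch) Rx(roll)).
In Python, from cell import * gives the robot as it stands.
- The arm moves only by the tool jog_arm, never from a script. Its argument "increments" is a list of rows, each a list of 7 numbers: the shift along the tool's x, y, z in cm, then the turn, a rotation vector about the tool's x, y, z in degrees, then the finger opening in cm, from 0 to 9.4. In form: [[x, y, z, wx, wy, wz, grip], ...]. A call has 1 to 20 rows; each row shifts and turns the commanded pose from where the row before left it, along the tool's axes as they then stand; what a row does not reach is not made up. A row lasts 1/8 s, in which the tool goes at most 62.5 mm and 10.7 degrees, less where a joint would pass 70% of its speed; a pose out of reach is approached as far as the arm can. A call is refused whole if a number of a shift passes 6.25 or a number of a turn 10.7, either way. A call with a gripper value outside its range is refused whole. The fingers move at their own pace and stop on an object; "squeeze" is the grip in N (left out, the last holds). Time passes only in rows, so rows that do not move let the fingers close. It gives the time, the measured TCP pose, the force and the opening at its end, in the units of the state.
- read_state(): the state, without advancing time (a new reading comes with each control period).
- camera(name): name is "side" or "top" or "wrist"; returns a dict with "image" (480x640x3 uint8, red, green, blue), "K" (3x3 intrinsics, pixels), "rvec" (rotation vector, rad) and "tvec" (3), from world to camera coordinates, as OpenCV has them. Camera axes: x right, y down, z forward; pixel columns grow to the right and rows downward; lengths in mm; the calibration is good to about 2 mm. A picture is of the moment at which its call begins. There is no depth.
- sign_off(): hands the job in, once; it reports no verdict.
Trained networks look in a picture, given as the dict that the camera call returned (one of the last four; its "shot" number tells which), for a name from the list of things; names that differ only in an ending like _2 or _b are one class to them, and where a whole thing is asked for, a point or a joint stands for the part that bears it (a point fixed in the world has none). Each returns a list of dicts, best first, with "conf" (0 to 1); they miss things now and then, are a little off and sometimes report something else, mostly with a low value. They report only what shows in the picture. A call takes as long as a camera call. They do not tell look-alikes from the thing itself.
- recognise(picture, name): "centre" ([x, y, z] in mm, in the coordinates of the camera as it stood for that picture, good to about 4 mm: the middle of the surface that is visible of it).
- regions_of(picture, name): "mask" (480x640 bool, what is visible of it).
The state is a dict: "clock": time; "joints": joint angles; "qd": joint speeds; "effort": joint torques, N m; "eef_pos": TCP position; "eef_rot": TCP orientation; "wrist_force": force on the tool from outside, world axes, zero at the start; "moment": the same for the moment, N m; "finger_gap": finger opening in mm.
Only numpy, scipy, OpenCV 4.12 (cv2) and the standard library are available. Lean on these libraries where they do the work, as an engineer would, in place of code of your own. Each camera call takes 0.05 s, during which the arm holds its last target.

### The job

The counter's jar feeder has to be loaded. Draw its sprung arm back by the black post, just until the catch clicks in (feel for it; do not haul it hard against the rubber stop behind the catch), ease it gently onto the catch (do not shove it) and let go so that it stays cocked; never let the arm fly forward. Then gently stand the jar of wooden picks upright on the round black pad in front of the arm, without setting the catch off and without disturbing the things around.

Things in the scene. Friction and masses are not known exactly. Their poses are not given: they have to be found in the camera images.
- feeder: jar feeder fixed to the counter: aluminium plate (x -80..116, y -91..135 mm, top at z 8 mm) with a low steel rail at x 105 mm, a pivot, a sprung arm and a low grey catch block. Origin on the counter under the plate; x the way the arm pushes (away from the operator), y left, z up. A red tab juts from the block, 155 to 190 mm from the pivot, 20 mm high: 1 to 3 N down on it fires the arm.
- feeder_pivot (a point): axis of the arm's upright pivot, 30 mm above the counter, at x 0, y +100 mm of the feeder; the arm turns about the vertical line through it, and the pivot pin stands 58 mm high.
- follower_post (a point): black round post on the arm, the grip for drawing it: 14 mm diameter, 36 to 74 mm above the counter, 120 mm from the pivot axis; this point is on its axis, 58 mm above the counter. The arm below is a steel bar 12 mm wide at 26 to 36 mm height, ending 166 mm from the pivot; a grey paddle (top at 39 mm) stands on it 30 to 85 mm from the pivot. Keep fingertips above 42 mm here.
- follower (a joint): angle of the sprung arm, rad: 0 at rest (arm points 0.58 rad forward of the feeder's -y axis), growing as it is drawn back towards -x; at 0.58 it lies along the feeder's -y axis. The spring pulls at the post with about 4 N at rest, rising 5.8 N per rad to 7 N when cocked. Let go unhooked, or over 1 mm past the catch, it snaps forward (over 1.5 rad/s), which must not happen.
- feeder_pad (a point): centre of the top of the round black pad, 76 mm diameter, 2 mm thick, top 10 mm above the counter, at x +62 mm, y +30 mm of the feeder. While the arm is at rest it lies across the pad; the jar fits there only when the arm is cocked.
- pick_jar: clear jar of wooden picks, 48 mm diameter, glass 50 mm tall, picks up to 73 mm, 60 g, standing on the counter; origin at the centre of its underside, z up. Grasp it round the glass, below 50 mm.
- tasting_bowl: bystander: glazed bowl with tasting cubes, 124 mm diameter, 46 mm tall; origin under its centre.
- thermometer: bystander: probe thermometer lying near the counter's edge, 207 x 24 x 18 mm; origin under its centre.
- marker: bystander: red and white marker pen, 17 x 135 x 16 mm; origin under its centre.
- follower_tooth (a point): tooth under the arm's end, 150 mm from the pivot. It rides over a brass catch in the grey block, clamped so that it hooks anywhere from 0.45 to 0.70 rad of draw (not measured: feel it). The catch adds 1 to 2 N to the pull for 10 mm; 6 mm on it clicks in. 3 mm further (at the post) a rubber stop adds 4 N per mm; over 10 N harms it. Eased forward, a hooked arm stops pulling; do not shove it on.
Mind the look-alikes: they are no part of the job. What is shaped like the pick_jar but green is not meant.

How it is judged:
By the outcome, as a careful person would: the job done as asked, in the order asked, and still so for the second after the job is handed in, with the robot touching nothing.
It also fails if it takes over 72 s, if anything falls off the work surface, if the arm or the gripper's body presses on something with over 40 N, if the wrist force passes 120 N, or if a joint passes its speed limit or range.

## Working session

There is one attempt and no reset: what is moved stays moved. The work goes in short steps, Python scripts to look and compute and a tool call to move; the robot and the scene stay as the last step left them, time stands still between calls to the robot, and variables do not carry over. Pictures are saved under pics/ and viewed, and the job is handed in when it is done.

Besides the shell and the picture viewer there is one more tool, called after "Call:" by a JSON object that holds its "fn" and its "kwargs", one argument or row to a line. jog_arm: Moves the arm, as the interface text tells. Its arguments: {"type":"object","properties":{"increments":{"type":"array"},"squeeze":{"type":"number"}},"required":["increments"]}

```bash
ls; mkdir -p pics
python3 - <<'E'
from cell import *
import cv2
print(read_state())
for n in ("side","top"):
    c=camera(n); cv2.imwrite(f"pics/{n}0.png",c["image"][:,:,::-1]); print(n,c["K"],c["rvec"],c["tvec"])
E
```

```text
pics
{'clock': 0.0, 'joints': array([ 1.11739105e+00,  3.00443599e-01,  1.52157662e+00, -7.25307510e-06,
        1.32068727e+00, -6.66061274e-02]), 'qd': array([-6.72488824e-04, -1.20684750e-05, -1.59785424e-04,  1.01264871e-03,
        1.45211520e-03, -1.01612521e-03]), 'effort': array([-1.97250342e-04, -5.31815171e+01, -3.52735591e+01,  7.08271447e-02,
        2.44565407e-02, -3.11419490e-05]), 'eef_pos': array([207.36073406, 509.11466793, 188.10330889]), 'eef_rot': array([-3.14047982e+00, -6.71901159e-05,  2.75479526e+00]), 'wrist_force': array([ 0.15266041, -0.61216828,  0.07614384]), 'moment': array([ 0.06663033, -0.01572505,  0.05658525]), 'finger_gap': 93.99387804100843}
side [[487.08704694   0.         317.44047534]
 [  0.         487.08704694 247.4548199 ]
 [  0.           0.           1.        ]] [ 0.35813114 -2.43506637  1.64692906] [511.1302184  109.68473962 931.61281712]
top [[493.18061875   0.         320.79652164]
 [  0.         493.18061875 238.62724969]
 [  0.           0.           1.        ]] [ 2.44576715 -1.46969439  0.23299624] [-229.9772565   480.49050446 1231.23055565]
```

View pics/side0.png

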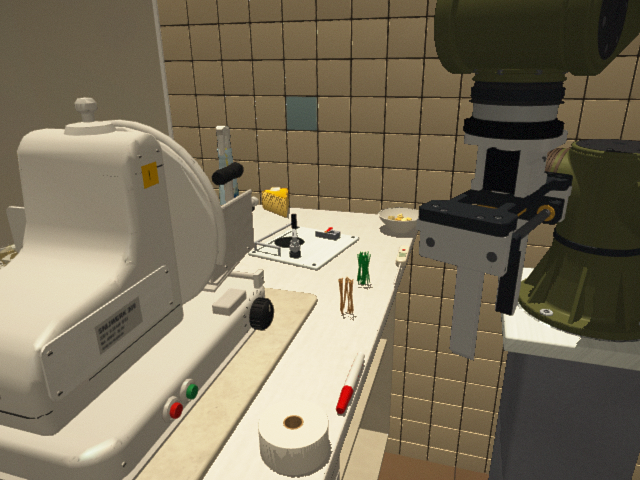

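View pics/top0.png

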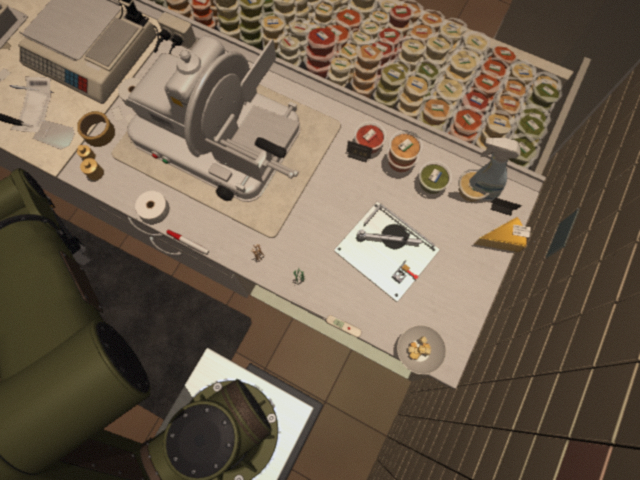

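Top view: feeder plate about (387,250), arm from around (362,235) to the black pad (395,237), and catch block with red tab (403,272). Jar candidates are brown picks at (257,253), which is the wanted jar, and green picks at (298,276), the look-alike. The bowl is at (420,349), the thermometer at (343,327) and the marker at (188,242).

```bash
cat > h.py <<'E'
from cell import *
import cv2, numpy as np
def RT(c):
    R,_=cv2.Rodrigues(np.array(c["rvec"],float)); return R,np.array(c["tvec"],float).reshape(3)
def w(c,p): # cam->world
    R,t=RT(c); return R.T@(np.array(p)-t)
def px(c,P):
    return cv2.projectPoints(np.array(P,float).reshape(-1,3),np.array(c["rvec"],float),np.array(c["tvec"],float),c["K"],None)[0].reshape(-1,2)
def ray(c,u,v,z):
    R,t=RT(c); d=R.T@np.linalg.solve(c["K"],[u,v,1.]); o=-R.T@t
    return o+d*(z-o[2])/d[2]
def crop(c,name,x0,y0,x1,y1,s):
    im=c["image"][y0:y1,x0:x1,::-1]; cv2.imwrite("pics/"+name,cv2.resize(im,None,fx=s,fy=s,interpolation=cv2.INTER_CUBIC))
E
python3 - <<'E'
from h import *
for n in ("top","side"):
    c=camera(n)
    print(n, -RT(c)[0].T@RT(c)[1])
    for k in ("feeder","follower_post","follower","pick_jar","tasting_bowl","thermometer","marker","follower_tooth"):
        try:
            for r in recognise(c,k)[:3]:
                p=w(c,r["centre"]); print(k,round(r["conf"],2),p.round(0),px(c,p).round(0))
        except Exception as e: print(k,e)
    if n=="top":
        crop(c,"t1.png",325,190,450,310,6); crop(c,"t2.png",230,230,330,300,8)
    else: crop(c,"s1.png",230,200,430,330,4)
E
```

```text
top [ 168.87496738 -177.88923264 1318.91091847]
feeder 0.76 [ 610. -147.    6.] [[388. 250.]]
feeder 0.21 [370. 357.  15.] [[187. 241.]]
follower_post 0.89 [ 638. -141.   35.] [[392. 238.]]
follower_post 0.63 [423. 162.  51.] [[256. 253.]]
follower 0.58 [ 643. -146.   35.] [[394. 237.]]
pick_jar 0.48 [421.  35.  50.] [[297. 275.]]
tasting_bowl 0.86 [ 404. -337.   25.] [[421. 349.]]
thermometer 0.65 [ 636. -139.   29.] [[390. 239.]]
marker 0.49 [365. 357.  14.] [[187. 243.]]
follower_tooth 0.6 [ 638. -139.   31.] [[391. 238.]]
follower_tooth 0.58 [422. 162.  51.] [[256. 253.]]
follower_tooth 0.41 [ 612. -147.    5.] [[388. 250.]]
side [237.19625288 937.4768127  453.94101662]
feeder 0.59 [ 604. -103.   10.] [[303. 250.]]
feeder 0.56 [433. 167.  41.] [[343. 296.]]
follower_post 0.63 [ 645. -165.   39.] [[295. 229.]]
follower 0.67 [ 645. -165.   39.] [[296. 228.]]
pick_jar 0.82 [433. 168.  42.] [[344. 296.]]
pick_jar 0.54 [427.  41.  46.] [[362. 267.]]
tasting_bowl 0.64 [ 407. -323.   36.] [[398. 218.]]
thermometer 0.55 [ 359. -105.   16.] [[404. 257.]]
thermometer 0.37 [ 613. -106.    8.] [[300. 249.]]
marker 0.86 [372. 379.  14.] [[348. 385.]]
follower_tooth 0.45 [ 649. -162.   42.] [[293. 228.]]
follower_tooth 0.36 [ 612. -106.   12.] [[300. 248.]]
```

View pics/t1.png

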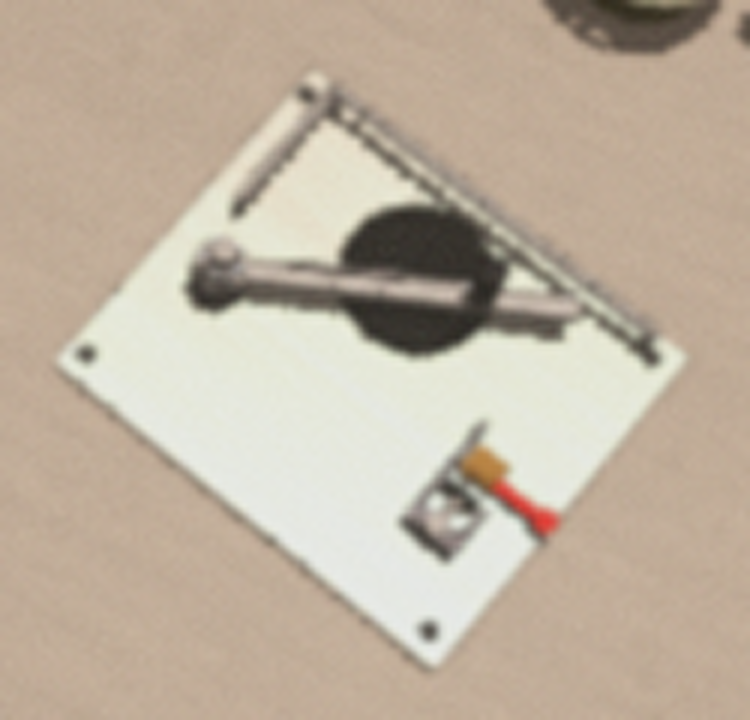

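View pics/t2.png

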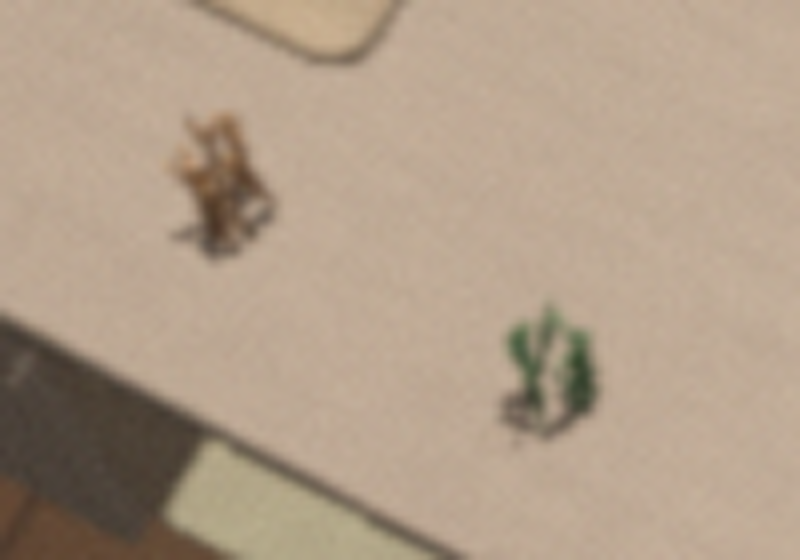

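View pics/s1.png

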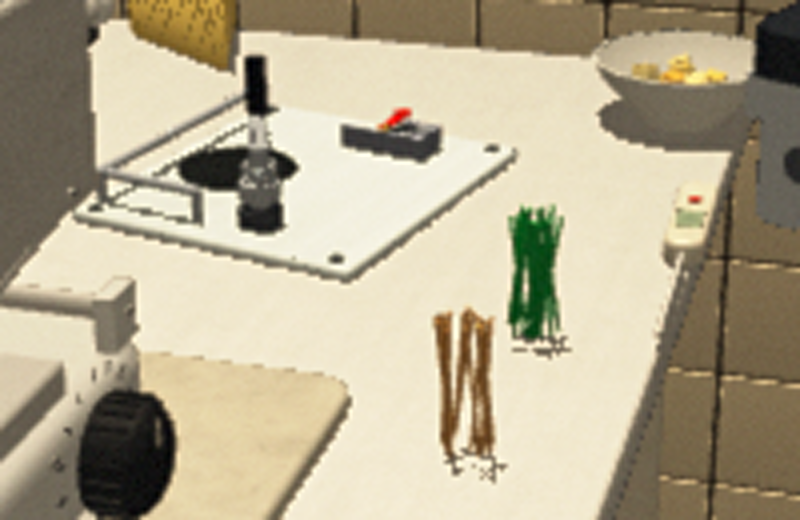

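Run:
```python
from h import *
from scipy.optimize import least_squares
t=camera("top"); s=camera("side")
C=np.array([[116,135,8],[116,-91,8],[-80,-91,8],[-80,135,8]],float)
ot=np.array([[310,72],[687,355],[435,670],[55,360]])/6+[325,190]
os_=np.array([[75,213],[517,152],[345,276]])/4+[230,200]
def T(p,P):
    c,sn=np.cos(p[2]),np.sin(p[2]); P=np.atleast_2d(P)
    return np.c_[P[:,0]*c-P[:,1]*sn+p[0],P[:,0]*sn+P[:,1]*c+p[1],P[:,2]]
def res(p,use=(1,1)):
    r=[]
    if use[0]: r.append((px(t,T(p,C))-ot).ravel())
    if use[1]: r.append((px(s,T(p,C[[0,2,3]]))-os_).ravel())
    return np.concatenate(r)
for u in ((1,1),(1,0),(0,1)):
    f=least_squares(res,[600,-147,-.1],args=(u,)); print(u,f.x,f.fun.round(1))
f=least_squares(res,[600,-147,-.1])
p=f.x
a=-.58
piv=np.array([0,100,0])
# arm direction at theta: from -y rotated forward by .58-th
post=lambda th,h:piv+[120*np.sin(.58-th),-120*np.cos(.58-th),h]
for th in(0,.45,.58,.7): print(th,T(p,post(th,58)).round(1), px(t,T(p,post(th,74))).round(1),px(s,T(p,post(th,74))).round(1))
print("pad",T(p,[62,30,10]),"piv",T(p,[0,100,58]))
print("tab",T(p,[[ -30,-60,20]]))
for n,c in(("side",s),("top",t)):
    for k in regions_of(c,"pick_jar"):
        v,u=np.nonzero(k["mask"]); print(n,k["conf"],u.min(),u.max(),v.min(),v.max(),u.mean(),v.mean())
for (u,v,z) in((342.5,275,73),(346.5,318,0),(342,278,60)): print(ray(s,u,v,z))
for (u,v,z) in((257.5,261,0),(257,244,73),(257,253,36)): print(ray(t,u,v,z))
```

```text
(1, 1) [ 5.87736958e+02 -1.60301145e+02 -2.18351072e-01] [-0.  -1.6  0.9 -0.1 -0.4  0.5 -1.4 -0.1 -1.5 -0.9  1.1 -1.4  1.1 -1.1]
(1, 0) [ 5.87418395e+02 -1.61331424e+02 -2.14632781e-01] [ 0.  -1.3  1.1  0.   0.1  0.7 -1.2  0.4]
(0, 1) [ 5.86345591e+02 -1.55167235e+02 -2.22929879e-01] [-2.  -0.2  1.3 -0.7  0.7 -0.2]
0 [[ 651.9 -174.9   58. ]] [[407.2 234.4]] [[293.8 214. ]]
0.45 [[ 598.8 -182.2   58. ]] [[401.3 252.4]] [[314.5 214.8]]
0.58 [[ 583.4 -179.8   58. ]] [[397.9 257. ]] [[320.  215.6]]
0.7 [[ 569.6 -175.9   58. ]] [[394.3 260.8]] [[324.8 216.5]]
pad [[ 654.76343262 -144.44391446   10.        ]] piv [[609.3989726  -62.67554793  58.        ]]
tab [[ 545.45207082 -212.37789845   20.        ]]
side 0.72 339 353 278 312 346.0831234256927 294.19647355163727
side 0.63 357 369 253 284 363.1501416430595 268.4419263456091
top 0.57 295 360 302 337 341.00518134715026 324.9300518134715
top 0.5 253 260 246 258 256.9193548387097 251.66129032258064
[440.56344233 145.45715387  73.        ]
[425.40446522 173.08740194   0.        ]
[445.0553202  131.61786715  60.        ]
[414.60942796 159.59334352   0.        ]
[440.87766958 165.81790273  73.        ]
[426.76690469 163.01211862  36.        ]
```

```bash
cat >> h.py <<'E'
from scipy.spatial.transform import Rotation as Ro
FP=(587.6,-160.5,-.217)
def T(P,p=FP):
    c,sn=np.cos(p[2]),np.sin(p[2]); P=np.atleast_2d(np.array(P,float))
    return np.c_[P[:,0]*c-P[:,1]*sn+p[0],P[:,0]*sn+P[:,1]*c+p[1],P[:,2]]
def post(th,h,p=FP): return T([120*np.sin(.58-th),100-120*np.cos(.58-th),h],p)[0]
def delta(pos,yaw,s=None):
    s=s or read_state()
    R=Ro.from_euler("xyz",s["eef_rot"]); d=R.inv().apply(np.array(pos)-s["eef_pos"])/10
    rv=(R.inv()*Ro.from_euler("xyz",[np.pi,0,yaw])).as_rotvec(degrees=True)
    print("shift cm",d.round(3),"turn deg",rv.round(2),"at",s["eef_pos"].round(1),s["eef_rot"].round(3),"F",s["wrist_force"].round(2),"t",round(s["clock"],2))
E
python3 - <<'E'
from h import *
t=camera("top")
for u,v in ((225,192),(275,232),(295,175),(190,190),(335,125)): print(u,v,ray(t,u,v,0).round(),ray(t,u,v,60).round())
delta([380,150,230],2.3)
delta([652,-175,190],1.93)
c=camera("wrist");cv2.imwrite("pics/w0.png",c["image"][:,:,::-1]); print(c["tvec"],-RT(c)[0].T@RT(c)[1])
E
```

```text
225 192 [551. 349.   0.] [533. 325.  60.]
275 232 [512. 159.   0.] [496. 144.  60.]
295 175 [694. 195.   0.] [670. 178.  60.]
190 190 [508. 443.   0.] [493. 415.  60.]
335 125 [898. 169.   0.] [865. 153.  60.]
shift cm [-29.534 -26.774  -4.133] turn deg [-0.    0.   26.06] at [207.5 509.4 188.7] [-3.142  0.     2.755] F [-1.29  0.2   0.4 ] t 1.25
shift cm [-66.983 -46.614  -0.132] turn deg [-0.    0.   47.26] at [207.5 509.4 188.7] [-3.142  0.     2.755] F [-1.29  0.2   0.4 ] t 1.25
[-551.06506899  -26.31198441  392.32095955] [137.75954393 539.07872839 385.61275749]
```

View pics/w0.png

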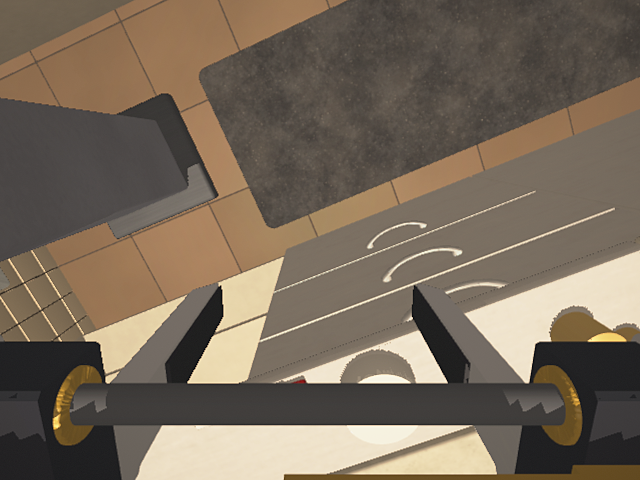

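Run:
```python
from h import *
delta([450,130,230],2.3)
c=camera("wrist"); print(RT(c)[0].T@[0,0,1], ray(c,320,240,40))
```

```text
shift cm [-36.772 -25.984  -4.136] turn deg [-0.    0.   26.06] at [207.5 509.4 188.6] [-3.142 -0.     2.755] F [-0.26 -0.54 -0.18] t 1.3
[ 0.23988584 -0.09819411 -0.96582229] [217.71408172 509.16179492  40.        ]
```

Run:
```python
from h import *
delta([430,163,240],2.3)
```

```text
shift cm [-33.674 -23.68   -5.135] turn deg [-0.    0.   26.06] at [207.5 509.3 188.6] [-3.142  0.     2.755] F [-0.27  0.21  0.73] t 1.35
```

Call:
{"fn": "jog_arm", "kwargs": {
  "increments": [
    [-4.2,-2.9,-0.6,0,0,0,9.4],
    [-4.2,-2.9,-0.6,0,0,0,9.4],
    [-4.2,-2.9,-0.6,0,0,0,9.4],
    [-4.2,-2.9,-0.6,0,0,0,9.4],
    [-4.2,-2.9,-0.6,0,0,0,9.4],
    [-4.2,-2.9,-0.6,0,0,0,9.4],
    [-4.2,-2.9,-0.6,0,0,0,9.4],
    [-3.5,-2.9,-0.8,0,0,8.7,9.4],
    [0,0,0,0,0,8.7,9.4],
    [0,0,0,0,0,8.7,9.4]
  ]
}}

```text
clock: 2.6
eef_pos: [424.9, 169.8, 238.7]
eef_rot: [3.141, 0.0, 2.293]
wrist_force: [0.1, 0.1, 1.3]
finger_gap: 94.4
```

Run:
```python
from h import *
c=camera("wrist");cv2.imwrite("pics/w1.png",c["image"][:,:,::-1])
for r in recognise(c,"pick_jar"): print(r["conf"],w(c,r["centre"]).round(1),px(c,w(c,r["centre"])))
delta([652,-175,200],1.93)
```

```text
0.91 [425.8  39.   52.3] [[236.40865818 312.8826437 ]]
0.77 [428.9 166.3  53.3] [[317.05726849 227.54512457]]
shift cm [-40.908  -5.929   3.871] turn deg [1.000e-02 0.000e+00 2.102e+01] at [424.7 170.3 238.7] [3.141 0.    2.297] F [-0.94  0.02 -0.28] t 2.7
```

View pics/w1.png

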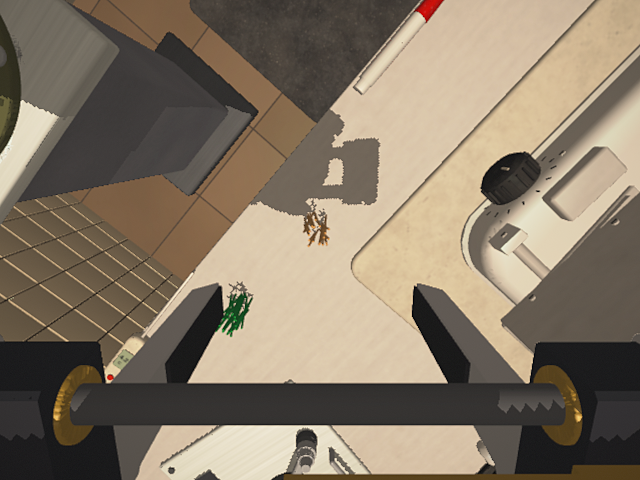

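The wrist view has brown picks at (316,227), which is the wanted jar; the look-alike green ones are at (236,313). Now to the post.

Call:
{"fn": "jog_arm", "kwargs": {
  "increments": [
    [-5.1,-0.74,0.5,0,0,0,5],
    [-5.1,-0.74,0.5,0,0,0,5],
    [-5.1,-0.74,0.5,0,0,0,5],
    [-5.1,-0.74,0.5,0,0,0,5],
    [-5.1,-0.74,0.5,0,0,0,5],
    [-5.1,-0.74,0.5,0,0,0,5],
    [-5.1,-0.74,0.5,0,0,0,5],
    [-5.1,-0.74,0.5,0,0,10.5,5],
    [0,0,0,0,0,10.5,5],
    [0,0,0,0,0,0,5]
  ]
}}

```text
clock: 3.95
eef_pos: [652.1, -173.5, 198.1]
eef_rot: [-3.141, -0.001, 1.937]
wrist_force: [-0.5, 0.7, 1.3]
finger_gap: 49.9
```

Run:
```python
from h import *
c=camera("wrist");im=c["image"][:,:,::-1].copy()
for r in recognise(c,"follower_post"): print(r["conf"],w(c,r["centre"]).round(1),px(c,w(c,r["centre"])))
pts=[post(0,74),post(0,36),T([0,100,58])[0],T([62,30,10])[0]]+list(T([[116,135,8],[116,-91,8],[-80,-91,8],[-80,135,8]]))
for q in px(c,pts): cv2.circle(im,(int(q[0]),int(q[1])),3,(0,0,255),1)
print(px(c,pts).round(1))
cv2.imwrite("pics/w2.png",im)
delta(post(0,68),1.933)
```

```text
0.89 [ 638.6 -130.5   40.8] [[319.92610534 179.79950689]]
[[315.8 238.3]
 [316.  228.9]
 [316.1  89.8]
 [329.7 196.2]
 [437.5 135.4]
 [308.9 316.7]
 [146.7 218.7]
 [262.5   8.9]]
shift cm [-0.182 -0.105 13.088] turn deg [0.01 0.01 0.38] at [ 652.  -172.9  198.9] [3.141 0.    1.94 ] F [-0.28  0.39  0.43] t 4.05
```

View pics/w2.png

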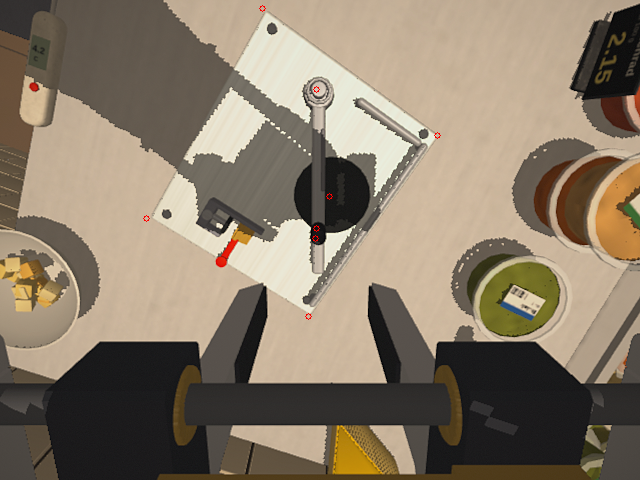

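Corners, pivot (317,90) and post (318,234) all agree with the fitted pose within about 2 px. I'll check the clearance to the tubs before descending.

Run:
```python
from h import *
t=camera("top")
for u,v in ((404,148),(434,178),(472,185),(490,165)): print(u,v,ray(t,u,v,60).round(),ray(t,u,v,130).round())
c=camera("wrist")
crop(c,"w2b.png",240,50,400,330,2)
```

```text
404 148 [891. -57.  60.] [851. -63. 130.]
434 178 [ 844. -171.   60.] [ 807. -171.  130.]
472 185 [ 874. -273.   60.] [ 835. -268.  130.]
490 165 [ 955. -294.   60.] [ 912. -288.  130.]
```

View pics/w2b.png

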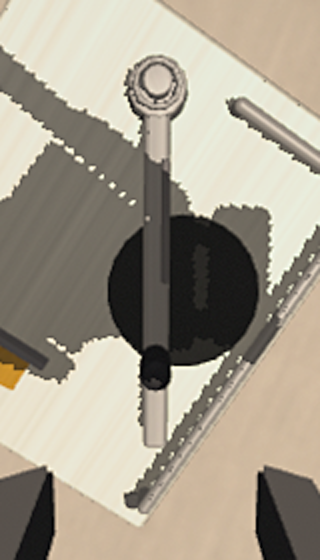

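Call:
{"fn": "jog_arm", "kwargs": {
  "increments": [
    [-0.1,0,3,0,0,0,5],
    [0,0,3,0,0,0,5],
    [0,0,3,0,0,0,5],
    [0,0,2,0,0,0,5],
    [0,0,1.2,0,0,0,5],
    [0,0,0.7,0,0,0,5],
    [0,0,0,0,0,0,5]
  ]
}}

```text
clock: 5.03
eef_pos: [652.6, -174.4, 69.9]
eef_rot: [3.141, 0.0, 1.933]
wrist_force: [-0.0, 0.2, 0.1]
finger_gap: 50.1
```

```bash
cat >> h.py <<'E'
def force(n=8):
    F=[]
    for i in range(n):
        F.append(read_state()["wrist_force"]); c=camera("wrist")
    s=read_state(); F.append(s["wrist_force"]); F=np.array(F)
    yaw=s["eef_rot"][2]; y=np.array([np.sin(yaw),-np.cos(yaw),0]);x=np.array([np.cos(yaw),np.sin(yaw),0])
    a=s["eef_pos"]-T([0,100,0])[0]; r=np.hypot(*a[:2]); th=.58-(np.arctan2(a[1],a[0])+np.pi/2-FP[2])
    print("F",F.mean(0).round(2),"sd",F.std(0).round(2),"Fy_tool",(F@y).mean().round(2),"Fx",(F@x).mean().round(2),"th",round(th,4),"arc",round(th*120,1),"r",round(r,1),"pos",s["eef_pos"].round(1),"yaw",yaw.round(3),"gap",round(s["finger_gap"],1),"t",round(s["clock"],2))
    return c
E
python3 - <<'E'
from h import *
c=force(4); cv2.imwrite("pics/w3.png",c["image"][:,:,::-1])
E
```

```text
F [ 0.06 -0.03 -0.06] sd [0.27 0.42 0.29] Fy_tool 0.04 Fx -0.05 th -0.0096 arc -1.2 r 119.9 pos [ 652.8 -174.5   70.4] yaw 1.933 gap 50.4 t 5.22
```

View pics/w3.png

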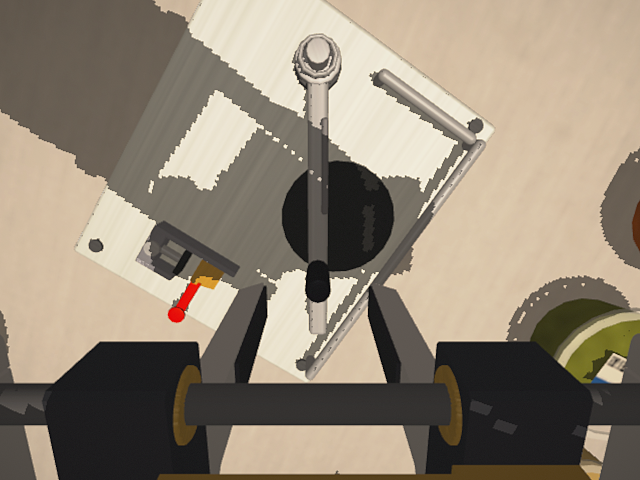

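Call:
{"fn": "jog_arm", "kwargs": {
  "increments": [
    [0,0,0,0,0,0,1.2],
    [0,0,0,0,0,0,1.2],
    [0,0,0,0,0,0,1.2],
    [0,0,0,0,0,0,1.2],
    [0,0,0,0,0,0,1.2]
  ],
  "squeeze": 16
}}

```text
clock: 5.85
eef_pos: [652.4, -174.4, 69.6]
eef_rot: [-3.142, -0.0, 1.933]
wrist_force: [-0.1, 0.1, 0.6]
finger_gap: 12.4
```

Run:
```python
from h import *
c=force(4); cv2.imwrite("pics/w4.png",c["image"][:,:,::-1])
```

```text
F [ 0.23 -0.15  0.05] sd [0.4  0.24 0.61] Fy_tool 0.16 Fx -0.22 th -0.0073 arc -0.9 r 119.7 pos [ 652.4 -174.4   69.7] yaw 1.933 gap 12.3 t 6.05
```

View pics/w4.png

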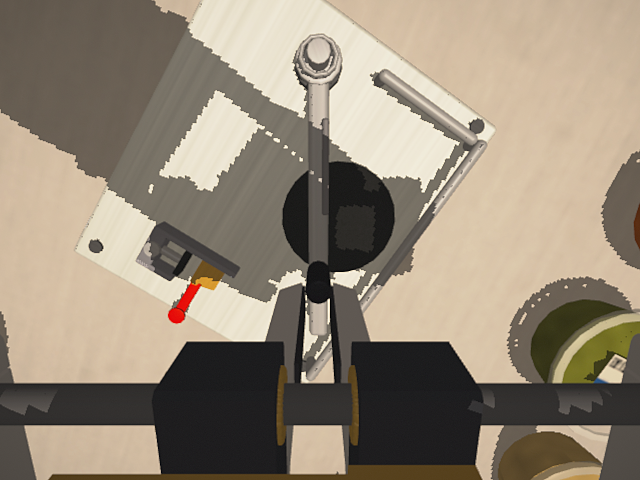

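Run:
```python
from h import *
c=camera("wrist"); s=read_state(); e=s["eef_pos"]; yw=s["eef_rot"][2]
x=np.array([np.cos(yw),np.sin(yw),0])
for z in(36,48,60,74): print(z,px(c,[[e[0],e[1],z]]),px(c,[np.r_[e[:2],z]+8*x]),px(c,[np.r_[e[:2],z]-8*x]))
print(px(c,[T([0,100,58])[0]]))
print(s["finger_gap"])
for r in regions_of(c,"follower_post")[:2]:
    v,u=np.nonzero(r["mask"]); print(r["conf"],u.min(),u.max(),v.min(),v.max())
crop(c,"w4b.png",240,220,400,380,5)
```

```text
36 [[316.56692017 270.33860865]] [[316.55051839 258.06520681]] [[316.58304375 282.40384435]]
48 [[316.53563147 276.69701572]] [[316.51811564 263.85980559]] [[316.55283544 289.30566916]]
60 [[316.50103687 283.72723865]] [[316.48225659 270.27249444]] [[316.51946528 296.92989473]]
74 [[316.45575331 292.92964338]] [[316.43526595 278.67585139]] [[316.47583186 306.89901032]]
[[314.15992025  52.46837352]]
11.970577452896169
0.82 296 342 49 334
```

View pics/w4b.png

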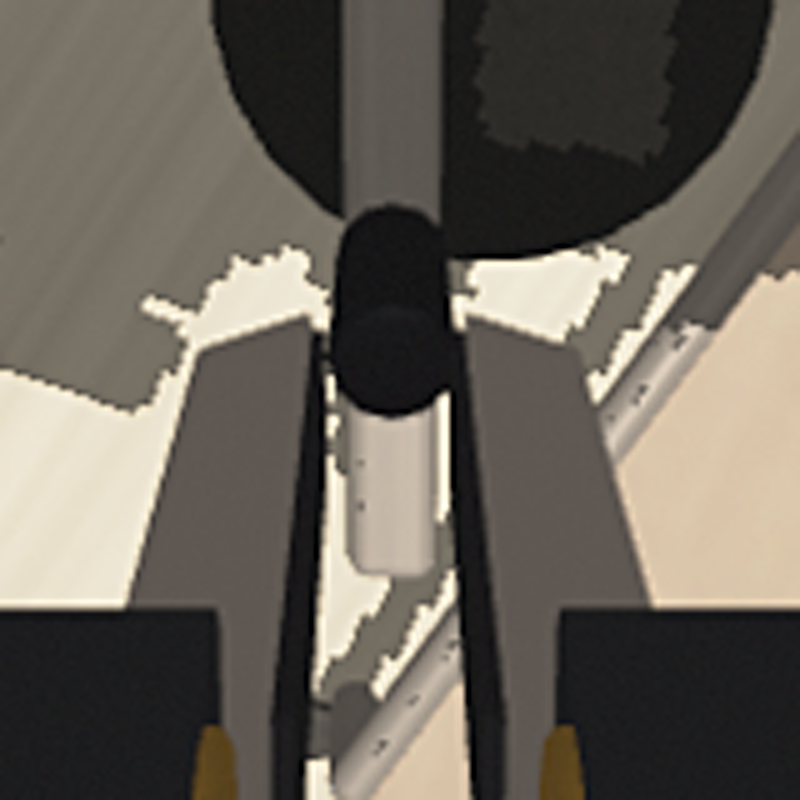

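Run:
```python
from h import *
c=camera("wrist"); s=read_state(); e=s["eef_pos"]; yw=s["eef_rot"][2]
x=np.array([np.cos(yw),np.sin(yw),0]);y=np.array([np.sin(yw),-np.cos(yw),0])
print(c["K"],s["eef_pos"],-RT(c)[0].T@RT(c)[1],RT(c)[0].T@[0,0,1])
for z in(36,48,74,100):
  for xx in(-8,0,8):
    print(z,xx,px(c,[np.r_[e[:2],z]+xx*x+7*y,np.r_[e[:2],z]+xx*x-7*y]).round(1).tolist())
```

```text
[[388.05707799   0.         317.1566429 ]
 [  0.         388.05707799 247.81750457]
 [  0.           0.           1.        ]] [ 652.43772833 -174.41108467   69.66317821] [ 625.76914814 -102.70399644  266.61176123] [ 0.09153083 -0.24263374 -0.96579034]
36 -8 [[327.7, 282.4], [305.5, 282.4]]
36 0 [[327.8, 270.3], [305.4, 270.4]]
36 8 [[327.9, 258.1], [305.3, 258.1]]
48 -8 [[328.2, 289.3], [304.9, 289.3]]
48 0 [[328.3, 276.7], [304.8, 276.7]]
48 8 [[328.4, 263.9], [304.7, 263.9]]
74 -8 [[329.6, 306.9], [303.4, 306.9]]
74 0 [[329.7, 292.9], [303.3, 293.0]]
74 8 [[329.8, 278.7], [303.1, 278.7]]
100 -8 [[331.3, 329.3], [301.5, 329.4]]
100 0 [[331.4, 313.7], [301.3, 313.7]]
100 8 [[331.5, 297.7], [301.1, 297.7]]
```

Run:
```python
from h import *
c=camera("side"); s=read_state(); e=s["eef_pos"]
im=c["image"][:,:,::-1].copy()
x0,y0=260,150
big=cv2.resize(im[y0:y0+120,x0:x0+140],None,fx=5,fy=5,interpolation=cv2.INTER_CUBIC)
for z,col in((e[2],(0,0,255)),(e[2]-22,(0,255,0)),(36,(255,0,0))):
    q=px(c,[np.r_[e[:2],z]])[0]; q=((q-[x0,y0]+.5)*5).astype(int); cv2.circle(big,tuple(int(v) for v in q),4,col,1)
cv2.imwrite("pics/s4.png",big)
```

```text
(no output)
```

View pics/s4.png

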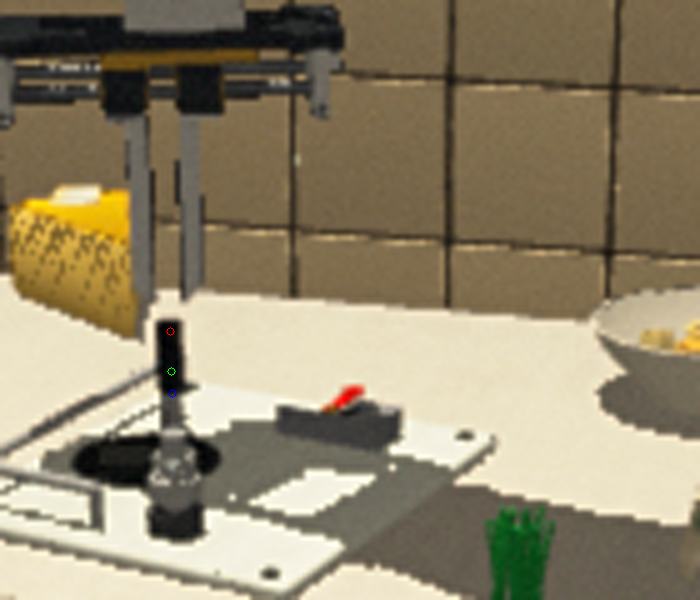

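The side view shows the fingertips at (300,210), above the post top: about z 85, not 48. The wrist-view finger scale says the same. So the tips sit about 15 mm above the reported TCP instead of 22 mm below it, and I'll go by the measured value, lowering in steps with a look after each.

Call:
{"fn": "jog_arm", "kwargs": {
  "increments": [
    [0,0,0,0,0,0,4],
    [0,0,0,0,0,0,4],
    [0,0,0,0,0,0,4],
    [0,0,1,0,0,0,4],
    [0,0,1,0,0,0,4],
    [0,0,0,0,0,0,4]
  ]
}}

```text
clock: 7.0
eef_pos: [651.8, -174.2, 48.1]
eef_rot: [-3.14, -0.001, 1.933]
wrist_force: [0.3, 0.7, 0.0]
finger_gap: 40.0
```

```bash
cat >> h.py <<'E'
def side(name,x0=260,y0=150,ww=140,hh=120,s=5):
    c=camera("side"); im=c["image"][:,:,::-1]
    cv2.imwrite("pics/"+name,cv2.resize(im[y0:y0+hh,x0:x0+ww],None,fx=s,fy=s,interpolation=cv2.INTER_CUBIC)); return c
E
python3 - <<'E'
from h import *
side("s5.png",280,180,60,70,10); c=camera("wrist"); crop(c,"w5.png",200,180,440,400,3); force(3)
E
```

```text
F [ 0.06  0.24 -0.34] sd [0.34 0.57 0.84] Fy_tool 0.14 Fx 0.21 th -0.0086 arc -1.0 r 119.8 pos [ 652.6 -174.4   50. ] yaw 1.933 gap 39.8 t 7.25
```

View pics/s5.png

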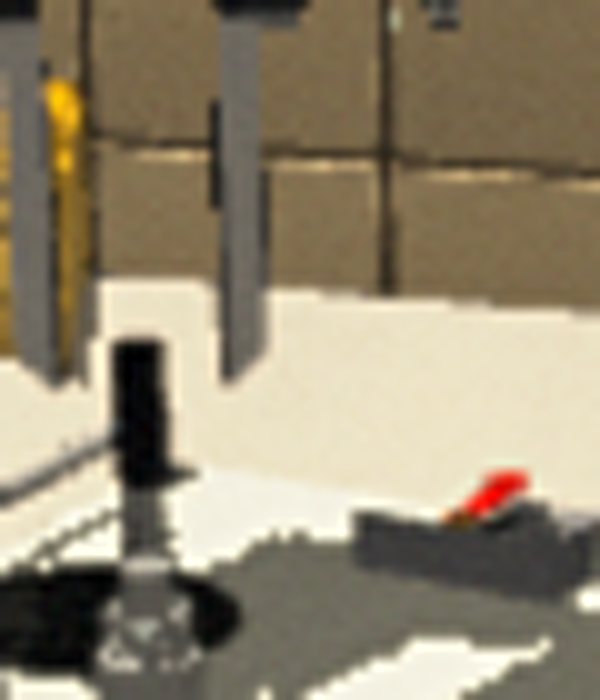

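View pics/w5.png

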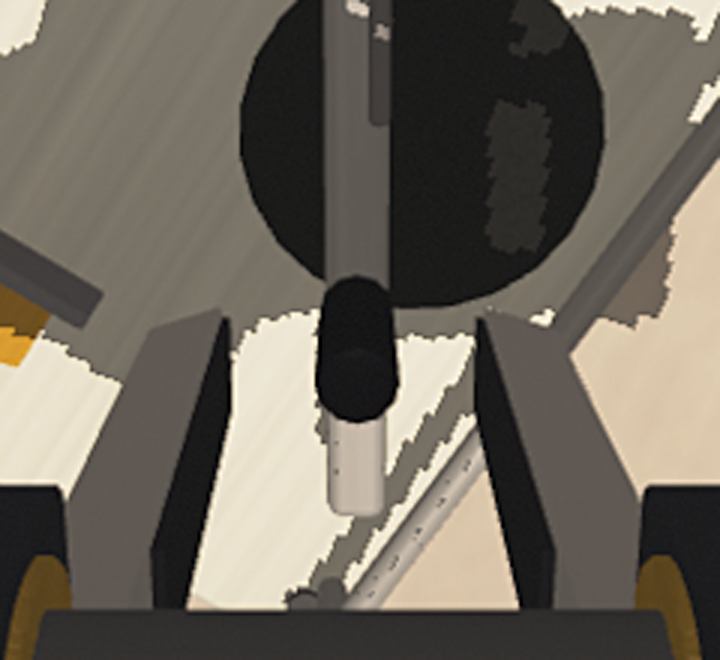

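Tips at crop y 382 against the post top at 340, so z is about 64 and the offset is confirmed. I'll lower 17 mm more.

Call:
{"fn": "jog_arm", "kwargs": {
  "increments": [
    [0,0,0.8,0,0,0,4],
    [0,0,0.8,0,0,0,4],
    [0,0,0,0,0,0,4]
  ]
}}

```text
clock: 7.62
eef_pos: [651.9, -174.2, 32.5]
eef_rot: [-3.14, -0.001, 1.933]
wrist_force: [-0.7, -0.2, 0.3]
finger_gap: 40.0
```

Run:
```python
from h import *
side("s6.png",280,180,60,70,10); force(8)
```

```text
F [0.05 0.07 0.06] sd [0.23 0.68 0.28] Fy_tool 0.07 Fx 0.05 th -0.0077 arc -0.9 r 119.7 pos [ 652.5 -174.4   33.8] yaw 1.933 gap 39.5 t 8.07
```

View pics/s6.png

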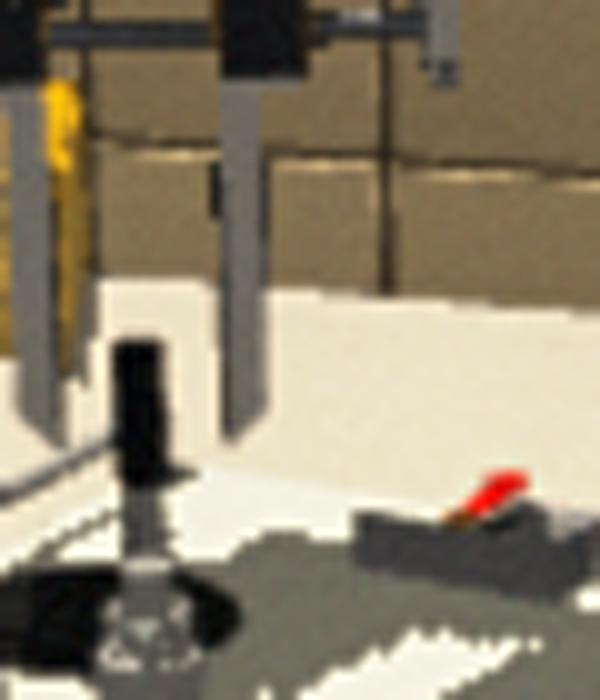

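Call:
{"fn": "jog_arm", "kwargs": {
  "increments": [
    [0,0,0,0,0,0,1],
    [0,0,0,0,0,0,1],
    [0,0,0,0,0,0,1],
    [0,0,0,0,0,0,1]
  ],
  "squeeze": 20
}}

```text
clock: 8.57
eef_pos: [652.8, -174.3, 33.7]
eef_rot: [3.141, 0.0, 1.933]
wrist_force: [3.1, 0.1, -1.8]
finger_gap: 13.6
```

Run:
```python
from h import *
force(4); c=camera("wrist"); crop(c,"w7.png",200,180,440,400,3)
```

```text
F [ 3.49  0.82 -1.46] sd [0.34 0.49 0.57] Fy_tool 3.56 Fx -0.47 th -0.0093 arc -1.1 r 119.7 pos [ 652.7 -174.3   33.7] yaw 1.933 gap 13.3 t 8.78
```

View pics/w7.png

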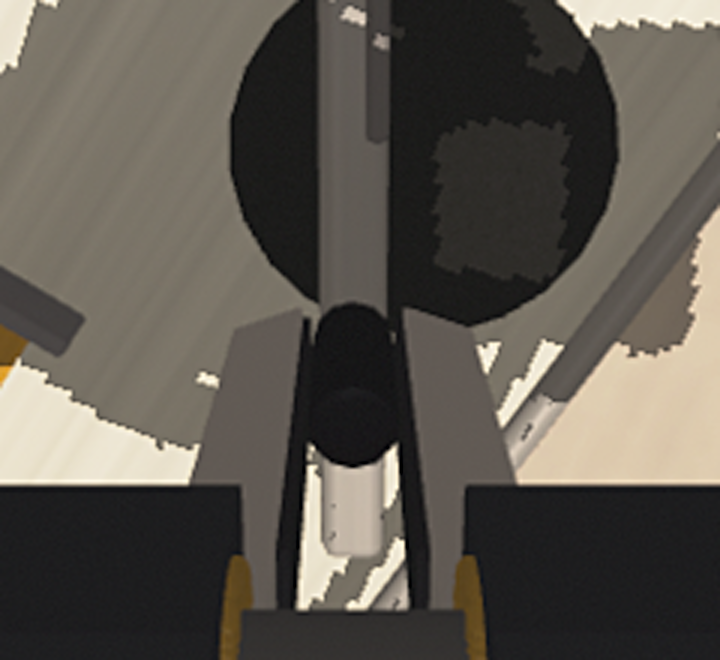

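Call:
{"fn": "jog_arm", "kwargs": {
  "increments": [
    [0.01,-0.5,0,0,0,2.39,1],
    [0.01,-0.5,0,0,0,2.39,1],
    [0,0,0,0,0,0,1]
  ]
}}

```text
clock: 9.2
eef_pos: [642.6, -177.6, 33.7]
eef_rot: [-3.142, -0.0, 1.848]
wrist_force: [4.4, 1.6, -1.6]
finger_gap: 13.8
```

Run:
```python
from h import *
force(5)
```

```text
F [ 4.15  1.5  -1.61] sd [0.3  0.41 0.33] Fy_tool 4.4 Fx 0.3 th 0.0754 arc 9.1 r 119.6 pos [ 643.  -177.5   33.7] yaw 1.85 gap 13.5 t 9.45
```

Call:
{"fn": "jog_arm", "kwargs": {
  "increments": [
    [0.01,-0.5,0,0,0,2.39,1],
    [0.01,-0.5,0,0,0,2.39,1],
    [0.01,-0.5,0,0,0,2.39,1],
    [0.01,-0.5,0,0,0,2.39,1],
    [0.01,-0.5,0,0,0,2.39,1],
    [0.01,-0.5,0,0,0,2.39,1],
    [0,0,0,0,0,0,1]
  ]
}}

```text
clock: 10.32
eef_pos: [613.4, -181.9, 33.7]
eef_rot: [3.141, -0.0, 1.599]
wrist_force: [5.4, 1.7, -2.5]
finger_gap: 13.5
```

Run:
```python
from h import *
force(8)
```

```text
F [ 5.87  2.37 -2.14] sd [0.47 0.59 0.35] Fy_tool 5.94 Fx 2.2 th 0.3249 arc 39.0 r 119.2 pos [ 613.7 -182.    33.7] yaw 1.599 gap 13.3 t 10.72
```

Call:
{"fn": "jog_arm", "kwargs": {
  "increments": [
    [0.03,-0.3,0,0,0,1.43,1],
    [0.03,-0.3,0,0,0,1.43,1],
    [0,0,0,0,0,0,1]
  ]
}}

```text
clock: 11.1
eef_pos: [607.6, -181.9, 33.7]
eef_rot: [3.141, 0.0, 1.549]
wrist_force: [6.6, -0.4, -3.7]
finger_gap: 13.4
```

Run:
```python
from h import *
force(6)
```

```text
F [ 5.73 -0.24 -2.92] sd [0.57 0.44 0.84] Fy_tool 5.74 Fx -0.11 th 0.375 arc 45.0 r 119.1 pos [ 607.7 -181.9   33.7] yaw 1.549 gap 12.9 t 11.4
```

Call:
{"fn": "jog_arm", "kwargs": {
  "increments": [
    [0.01,-0.2,0,0,0,0.95,1],
    [0,0,0,0,0,0,1]
  ]
}}

```text
clock: 11.65
eef_pos: [605.7, -181.8, 33.7]
eef_rot: [3.141, 0.001, 1.532]
wrist_force: [5.1, -1.4, -3.1]
finger_gap: 13.6
```

Run:
```python
from h import *
force(6)
```

```text
F [ 5.86 -0.6  -3.12] sd [0.54 0.54 0.33] Fy_tool 5.88 Fx -0.37 th 0.3918 arc 47.0 r 119.0 pos [ 605.7 -181.8   33.7] yaw 1.533 gap 13.4 t 11.95
```

Call:
{"fn": "jog_arm", "kwargs": {
  "increments": [
    [0.01,-0.2,0,0,0,0.95,1],
    [0,0,0,0,0,0,1]
  ]
}}

```text
clock: 12.2
eef_pos: [603.7, -181.7, 33.7]
eef_rot: [3.141, 0.001, 1.516]
wrist_force: [6.3, -0.9, -2.3]
finger_gap: 13.5
```

Run:
```python
from h import *
force(6)
```

```text
F [ 5.87 -1.3  -3.04] sd [0.43 0.32 0.4 ] Fy_tool 5.94 Fx -0.97 th 0.4085 arc 49.0 r 119.0 pos [ 603.7 -181.7   33.7] yaw 1.516 gap 13.5 t 12.5
```

Call:
{"fn": "jog_arm", "kwargs": {
  "increments": [
    [-0.01,-0.2,0,0,0,0.95,1],
    [0,0,0,0,0,0,1]
  ]
}}

```text
clock: 12.75
eef_pos: [601.7, -181.6, 33.7]
eef_rot: [3.141, 0.0, 1.499]
wrist_force: [7.3, -0.3, -3.2]
finger_gap: 13.2
```

Run:
```python
from h import *
force(6)
```

```text
F [ 6.38 -0.36 -3.07] sd [0.55 0.45 0.4 ] Fy_tool 6.39 Fx 0.09 th 0.4254 arc 51.0 r 119.0 pos [ 601.7 -181.6   33.7] yaw 1.5 gap 13.2 t 13.05
```

Call:
{"fn": "jog_arm", "kwargs": {
  "increments": [
    [-0.01,-0.2,0,0,0,0.95,1],
    [0,0,0,0,0,0,1]
  ]
}}

```text
clock: 13.3
eef_pos: [599.7, -181.5, 33.7]
eef_rot: [3.141, 0.0, 1.483]
wrist_force: [7.5, -0.2, -3.2]
finger_gap: 13.6
```

Run:
```python
from h import *
force(6)
```

```text
F [ 6.61  0.24 -2.98] sd [0.41 0.29 0.54] Fy_tool 6.57 Fx 0.82 th 0.4419 arc 53.0 r 119.0 pos [ 599.8 -181.4   33.7] yaw 1.483 gap 13.5 t 13.6
```

Call:
{"fn": "jog_arm", "kwargs": {
  "increments": [
    [0,-0.2,0,0,0,0.95,1],
    [0,0,0,0,0,0,1]
  ]
}}

```text
clock: 13.85
eef_pos: [597.8, -181.2, 33.7]
eef_rot: [3.141, 0.0, 1.466]
wrist_force: [7.0, 0.2, -3.1]
finger_gap: 13.5
```

Run:
```python
from h import *
force(6)
```

```text
F [ 6.63  0.09 -3.04] sd [0.47 0.58 0.69] Fy_tool 6.59 Fx 0.78 th 0.4583 arc 55.0 r 119.0 pos [ 597.8 -181.3   33.7] yaw 1.466 gap 13.5 t 14.15
```

Call:
{"fn": "jog_arm", "kwargs": {
  "increments": [
    [0,-0.2,0,0,0,0.95,1],
    [0,0,0,0,0,0,1]
  ]
}}

```text
clock: 14.4
eef_pos: [595.8, -181.0, 33.7]
eef_rot: [3.14, 0.0, 1.45]
wrist_force: [6.8, 1.0, -3.4]
finger_gap: 13.3
```

Run:
```python
from h import *
force(6)
```

```text
F [ 7.12  0.45 -3.58] sd [0.23 0.57 0.35] Fy_tool 7.02 Fx 1.31 th 0.4746 arc 56.9 r 118.9 pos [ 595.9 -181.    33.7] yaw 1.45 gap 13.5 t 14.7
```

Call:
{"fn": "jog_arm", "kwargs": {
  "increments": [
    [0,-0.2,0,0,0,0.95,1],
    [0,0,0,0,0,0,1]
  ]
}}

```text
clock: 14.95
eef_pos: [593.9, -180.8, 33.7]
eef_rot: [3.14, 0.0, 1.433]
wrist_force: [8.1, 1.0, -4.2]
finger_gap: 13.2
```

Run:
```python
from h import *
force(6)
```

```text
F [ 7.43  0.6  -3.42] sd [0.51 0.7  0.43] Fy_tool 7.28 Fx 1.61 th 0.4911 arc 58.9 r 118.9 pos [ 593.9 -180.8   33.8] yaw 1.433 gap 13.4 t 15.25
```

Call:
{"fn": "jog_arm", "kwargs": {
  "increments": [
    [0,-0.2,0,0,0,0.95,1],
    [0,0,0,0,0,0,1]
  ]
}}

```text
clock: 15.5
eef_pos: [591.9, -180.5, 33.7]
eef_rot: [3.14, 0.0, 1.416]
wrist_force: [7.5, 1.2, -3.8]
finger_gap: 13.2
```

Run:
```python
from h import *
force(6)
```

```text
F [ 7.72  0.99 -3.49] sd [0.65 0.35 0.32] Fy_tool 7.47 Fx 2.16 th 0.5078 arc 60.9 r 118.9 pos [ 592.  -180.5   33.7] yaw 1.417 gap 13.6 t 15.8
```

Call:
{"fn": "jog_arm", "kwargs": {
  "increments": [
    [0.03,-0.15,0,0,0,0.72,1],
    [0,0,0,0,0,0,1]
  ]
}}

```text
clock: 16.05
eef_pos: [590.5, -180.2, 33.8]
eef_rot: [3.14, 0.001, 1.404]
wrist_force: [7.4, -1.7, -4.1]
finger_gap: 13.7
```

Run:
```python
from h import *
force(8)
```

```text
F [ 7.23 -0.96 -3.98] sd [0.46 0.58 0.34] Fy_tool 7.29 Fx 0.25 th 0.52 arc 62.4 r 118.9 pos [ 590.5 -180.2   33.8] yaw 1.404 gap 13.6 t 16.45
```

Call:
{"fn": "jog_arm", "kwargs": {
  "increments": [
    [0.03,-0.1,0,0,0,0.48,1],
    [0,0,0,0,0,0,1]
  ]
}}

```text
clock: 16.7
eef_pos: [589.6, -180.0, 33.8]
eef_rot: [3.14, 0.001, 1.396]
wrist_force: [7.6, -2.4, -3.5]
finger_gap: 13.4
```

Run:
```python
from h import *
force(8)
```

```text
F [ 7.39 -2.59 -4.17] sd [0.33 0.35 0.57] Fy_tool 7.73 Fx -1.26 th 0.5285 arc 63.4 r 118.8 pos [ 589.6 -180.    33.8] yaw 1.396 gap 13.4 t 17.1
```

Call:
{"fn": "jog_arm", "kwargs": {
  "increments": [
    [-0.02,-0.1,0,0,0,0.48,1],
    [0,0,0,0,0,0,1]
  ]
}}

```text
clock: 17.35
eef_pos: [588.5, -179.8, 33.7]
eef_rot: [3.14, 0.001, 1.387]
wrist_force: [6.5, -0.6, -3.9]
finger_gap: 12.9
```

Run:
```python
from h import *
force(8)
```

```text
F [ 6.56 -1.55 -3.61] sd [0.54 0.59 0.4 ] Fy_tool 6.73 Fx -0.33 th 0.5373 arc 64.5 r 118.8 pos [ 588.5 -179.9   33.8] yaw 1.387 gap 13.5 t 17.75
```

Call:
{"fn": "jog_arm", "kwargs": {
  "increments": [
    [0,-0.1,0,0,0,0.48,1],
    [0,0,0,0,0,0,1]
  ]
}}

```text
clock: 18.0
eef_pos: [587.5, -179.7, 33.8]
eef_rot: [3.14, 0.001, 1.379]
wrist_force: [6.5, -1.8, -4.3]
finger_gap: 13.7
```

Run:
```python
from h import *
force(8); c=camera("wrist"); crop(c,"w8.png",100,100,420,340,2.5)
```

```text
F [ 6.49 -1.33 -3.29] sd [0.32 0.44 0.54] Fy_tool 6.63 Fx -0.06 th 0.5462 arc 65.5 r 118.8 pos [ 587.5 -179.7   33.8] yaw 1.379 gap 13.5 t 18.4
```

View pics/w8.png

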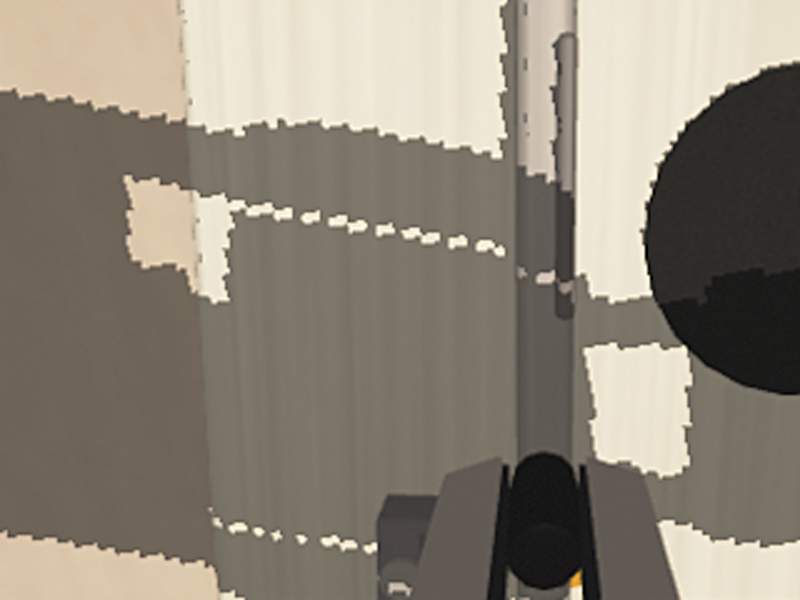

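The pull rose from arc 57 mm to 7.7 N at 63.4 mm, then dropped by 1 N: probably the click. I'll ease forward gently to test the hook.

Call:
{"fn": "jog_arm", "kwargs": {
  "increments": [
    [0,0.1,0,0,0,-0.48,1],
    [0,0,0,0,0,0,1]
  ]
}}

```text
clock: 18.7
eef_pos: [588.6, -179.9, 33.8]
eef_rot: [3.14, 0.001, 1.387]
wrist_force: [7.6, -1.8, -3.9]
finger_gap: 13.7
```

Run:
```python
from h import *
force(6)
```

```text
F [ 7.7  -1.47 -3.9 ] sd [0.39 0.4  0.19] Fy_tool 7.84 Fx -0.04 th 0.5363 arc 64.4 r 118.8 pos [ 588.6 -179.9   33.7] yaw 1.387 gap 13.8 t 19.0
```

Call:
{"fn": "jog_arm", "kwargs": {
  "increments": [
    [0,0.07,0,0,0,-0.33,1],
    [0,0,0,0,0,0,1]
  ]
}}

```text
clock: 19.25
eef_pos: [589.4, -180.0, 33.8]
eef_rot: [3.14, 0.001, 1.393]
wrist_force: [7.0, -1.0, -3.7]
finger_gap: 13.5
```

Run:
```python
from h import *
force(6)
```

```text
F [ 8.06 -1.45 -4.23] sd [0.48 0.35 0.5 ] Fy_tool 8.19 Fx -0.0 th 0.5303 arc 63.6 r 118.8 pos [ 589.3 -180.    33.8] yaw 1.393 gap 13.3 t 19.55
```

Call:
{"fn": "jog_arm", "kwargs": {
  "increments": [
    [0,0.08,0,0,0,-0.38,1],
    [0,0,0,0,0,0,1]
  ]
}}

```text
clock: 19.8
eef_pos: [590.1, -180.2, 33.7]
eef_rot: [3.14, 0.001, 1.4]
wrist_force: [7.7, -1.9, -4.1]
finger_gap: 13.4
```

Run:
```python
from h import *
force(8)
```

```text
F [ 7.67 -1.3  -4.3 ] sd [0.43 0.46 0.3 ] Fy_tool 7.78 Fx 0.03 th 0.5236 arc 62.8 r 118.8 pos [ 590.1 -180.2   33.7] yaw 1.4 gap 13.4 t 20.2
```

Call:
{"fn": "jog_arm", "kwargs": {
  "increments": [
    [0,0.1,0,0,0,-0.48,1],
    [0,0,0,0,0,0,1]
  ]
}}

```text
clock: 20.45
eef_pos: [591.1, -180.3, 33.7]
eef_rot: [3.14, 0.001, 1.408]
wrist_force: [7.3, -2.0, -3.8]
finger_gap: 13.6
```

Run:
```python
from h import *
force(6)
```

```text
F [ 7.7  -1.36 -4.17] sd [0.39 0.42 0.34] Fy_tool 7.82 Fx -0.1 th 0.5154 arc 61.8 r 118.8 pos [ 591.1 -180.3   33.7] yaw 1.408 gap 13.6 t 20.75
```

Call:
{"fn": "jog_arm", "kwargs": {
  "increments": [
    [0,0.1,0,0,0,-0.48,1],
    [0,0,0,0,0,0,1]
  ]
}}

```text
clock: 21.0
eef_pos: [592.1, -180.5, 33.7]
eef_rot: [3.14, 0.001, 1.417]
wrist_force: [7.7, -2.2, -4.0]
finger_gap: 13.2
```

Run:
```python
from h import *
force(6)
```

```text
F [ 7.49 -1.44 -3.75] sd [0.42 0.43 0.41] Fy_tool 7.62 Fx -0.27 th 0.507 arc 60.8 r 118.8 pos [ 592.1 -180.4   33.8] yaw 1.416 gap 13.6 t 21.3
```

Call:
{"fn": "jog_arm", "kwargs": {
  "increments": [
    [0,-0.2,0,0,0,0.96,1],
    [0,-0.16,0,0,0,0.76,1],
    [0,0,0,0,0,0,1]
  ]
}}

```text
clock: 21.68
eef_pos: [588.3, -179.8, 33.7]
eef_rot: [3.14, 0.001, 1.386]
wrist_force: [6.6, -1.4, -4.1]
finger_gap: 13.3
```

Run:
```python
from h import *
force(6)
```

```text
F [ 6.68 -1.41 -3.22] sd [0.16 0.46 0.6 ] Fy_tool 6.83 Fx -0.16 th 0.5388 arc 64.7 r 118.8 pos [ 588.4 -179.8   33.7] yaw 1.386 gap 13.5 t 21.98
```

Call:
{"fn": "jog_arm", "kwargs": {
  "increments": [
    [0,-0.1,0,0,0,0.48,1],
    [0,0,0,0,0,0,1]
  ]
}}

```text
clock: 22.22
eef_pos: [587.4, -179.6, 33.7]
eef_rot: [3.14, 0.001, 1.378]
wrist_force: [6.3, -0.4, -3.4]
finger_gap: 13.0
```

Run:
```python
from h import *
force(6)
```

```text
F [ 6.74 -0.94 -3.07] sd [0.35 0.33 0.42] Fy_tool 6.8 Fx 0.37 th 0.547 arc 65.6 r 118.8 pos [ 587.4 -179.6   33.7] yaw 1.378 gap 13.0 t 22.52
```

Call:
{"fn": "jog_arm", "kwargs": {
  "increments": [
    [0,-0.1,0,0,0,0.48,1],
    [0,0,0,0,0,0,1]
  ]
}}

```text
clock: 22.78
eef_pos: [586.4, -179.4, 33.7]
eef_rot: [3.14, 0.0, 1.37]
wrist_force: [7.7, -2.3, -4.6]
finger_gap: 13.7
```

Run:
```python
from h import *
force(6)
```

```text
F [ 6.77 -1.02 -3.75] sd [0.47 0.67 0.45] Fy_tool 6.84 Fx 0.35 th 0.5554 arc 66.6 r 118.8 pos [ 586.4 -179.5   33.7] yaw 1.37 gap 13.4 t 23.07
```

Easing forward to 60.8 mm did not relieve the pull, so it was not hooked there. I'll draw on in small steps.

Call:
{"fn": "jog_arm", "kwargs": {
  "increments": [
    [0,-0.15,0,0,0,0.72,1],
    [0,0,0,0,0,0,1]
  ]
}}

```text
clock: 23.32
eef_pos: [584.9, -179.1, 33.7]
eef_rot: [3.141, 0.0, 1.357]
wrist_force: [6.5, -0.5, -4.1]
finger_gap: 13.2
```

Run:
```python
from h import *
force(5)
```

```text
F [ 5.91 -0.94 -3.34] sd [0.44 0.41 0.63] Fy_tool 5.97 Fx 0.34 th 0.5686 arc 68.2 r 118.8 pos [ 584.9 -179.1   33.7] yaw 1.357 gap 13.7 t 23.57
```

Call:
{"fn": "jog_arm", "kwargs": {
  "increments": [
    [0,-0.15,0,0,0,0.72,1],
    [0,0,0,0,0,0,1]
  ]
}}

```text
clock: 23.82
eef_pos: [583.5, -178.8, 33.7]
eef_rot: [3.14, 0.0, 1.344]
wrist_force: [6.2, -1.3, -4.3]
finger_gap: 13.3
```

Run:
```python
from h import *
force(5)
```

```text
F [ 7.04 -0.71 -3.85] sd [0.51 0.71 0.41] Fy_tool 7.02 Fx 0.89 th 0.5806 arc 69.7 r 118.8 pos [ 583.5 -178.8   33.7] yaw 1.345 gap 13.3 t 24.07
```

Call:
{"fn": "jog_arm", "kwargs": {
  "increments": [
    [0,-0.15,0,0,0,0.72,1],
    [0,0,0,0,0,0,1]
  ]
}}

```text
clock: 24.32
eef_pos: [582.0, -178.5, 33.7]
eef_rot: [3.14, 0.0, 1.332]
wrist_force: [7.1, -0.1, -4.1]
finger_gap: 13.6
```

Run:
```python
from h import *
force(5)
```

```text
F [ 7.07 -1.13 -3.62] sd [0.29 0.66 0.71] Fy_tool 7.14 Fx 0.58 th 0.5931 arc 71.2 r 118.8 pos [ 582.  -178.5   33.7] yaw 1.332 gap 13.5 t 24.57
```

Call:
{"fn": "jog_arm", "kwargs": {
  "increments": [
    [0,-0.15,0,0,0,0.72,1],
    [0,0,0,0,0,0,1]
  ]
}}

```text
clock: 24.82
eef_pos: [580.6, -178.1, 33.7]
eef_rot: [3.14, 0.0, 1.319]
wrist_force: [7.4, -0.5, -4.3]
finger_gap: 13.3
```

Run:
```python
from h import *
force(5)
```

```text
F [ 7.62 -0.75 -4.16] sd [0.27 0.37 0.34] Fy_tool 7.57 Fx 1.17 th 0.6055 arc 72.7 r 118.7 pos [ 580.6 -178.1   33.7] yaw 1.319 gap 13.5 t 25.07
```

Call:
{"fn": "jog_arm", "kwargs": {
  "increments": [
    [0,-0.15,0,0,0,0.72,1],
    [0,0,0,0,0,0,1]
  ]
}}

```text
clock: 25.32
eef_pos: [579.6, -177.8, 33.7]
eef_rot: [3.139, 0.0, 1.307]
wrist_force: [11.4, -1.9, -6.0]
finger_gap: 13.6
```

Run:
```python
from h import *
force(5)
```

```text
F [11.06 -1.9  -6.32] sd [0.64 0.45 0.25] Fy_tool 11.17 Fx 1.05 th 0.6141 arc 73.7 r 118.7 pos [ 579.6 -177.8   33.7] yaw 1.307 gap 13.7 t 25.57
```

Call:
{"fn": "jog_arm", "kwargs": {
  "increments": [
    [0,-0.15,0,0,0,0.72,1],
    [0,0,0,0,0,0,1]
  ]
}}

```text
clock: 25.82
eef_pos: [578.6, -177.5, 33.8]
eef_rot: [3.138, 0.0, 1.294]
wrist_force: [14.6, -2.7, -9.1]
finger_gap: 13.5
```

Run:
```python
from h import *
force(5)
```

```text
F [14.91 -2.57 -8.46] sd [0.34 0.38 0.59] Fy_tool 15.04 Fx 1.59 th 0.6228 arc 74.7 r 118.7 pos [ 578.6 -177.6   33.8] yaw 1.294 gap 13.2 t 26.07
```

That is the rubber stop: about 7.8 N on it, under the 10 N limit. So the click lies near 70 mm. Backing off right away and easing onto the catch.

Call:
{"fn": "jog_arm", "kwargs": {
  "increments": [
    [0,0.15,0,0,0,-0.72,1],
    [0,0.15,0,0,0,-0.72,1],
    [0,0,0,0,0,0,1]
  ]
}}

```text
clock: 26.45
eef_pos: [580.7, -178.1, 33.7]
eef_rot: [3.14, 0.0, 1.32]
wrist_force: [7.6, -0.4, -3.2]
finger_gap: 13.1
```

Run:
```python
from h import *
force(5)
```

```text
F [ 7.78 -0.46 -3.77] sd [0.45 0.2  0.29] Fy_tool 7.66 Fx 1.49 th 0.6052 arc 72.6 r 118.7 pos [ 580.6 -178.1   33.7] yaw 1.319 gap 13.4 t 26.7
```

Call:
{"fn": "jog_arm", "kwargs": {
  "increments": [
    [0,0.08,0,0,0,-0.38,1],
    [0,0,0,0,0,0,1]
  ]
}}

```text
clock: 26.95
eef_pos: [581.4, -178.3, 33.7]
eef_rot: [3.14, 0.0, 1.326]
wrist_force: [7.3, -0.8, -3.3]
finger_gap: 13.5
```

Run:
```python
from h import *
force(5)
```

```text
F [ 7.59 -0.65 -4.08] sd [0.58 0.35 0.43] Fy_tool 7.52 Fx 1.21 th 0.5988 arc 71.9 r 118.8 pos [ 581.4 -178.3   33.7] yaw 1.326 gap 13.4 t 27.2
```

Call:
{"fn": "jog_arm", "kwargs": {
  "increments": [
    [0,0.06,0,0,0,-0.29,1],
    [0,0,0,0,0,0,1]
  ]
}}

```text
clock: 27.45
eef_pos: [582.0, -178.5, 33.7]
eef_rot: [3.14, 0.0, 1.331]
wrist_force: [7.4, -1.1, -3.6]
finger_gap: 13.7
```

Run:
```python
from h import *
force(4)
```

```text
F [ 7.6  -0.74 -3.57] sd [0.71 0.71 0.51] Fy_tool 7.56 Fx 1.08 th 0.5936 arc 71.2 r 118.7 pos [ 582.  -178.4   33.7] yaw 1.331 gap 13.1 t 27.65
```

Call:
{"fn": "jog_arm", "kwargs": {
  "increments": [
    [0,0.06,0,0,0,-0.29,1],
    [0,0,0,0,0,0,1]
  ]
}}

```text
clock: 27.9
eef_pos: [582.6, -178.6, 33.7]
eef_rot: [3.14, 0.0, 1.336]
wrist_force: [7.3, -0.6, -4.5]
finger_gap: 13.4
```

Run:
```python
from h import *
force(4)
```

```text
F [ 7.25 -0.66 -3.86] sd [0.4  0.22 0.37] Fy_tool 7.2 Fx 1.05 th 0.5887 arc 70.6 r 118.8 pos [ 582.5 -178.6   33.7] yaw 1.336 gap 13.5 t 28.1
```

Call:
{"fn": "jog_arm", "kwargs": {
  "increments": [
    [0,0.05,0,0,0,-0.24,1],
    [0,0,0,0,0,0,1]
  ]
}}

```text
clock: 28.35
eef_pos: [583.1, -178.7, 33.7]
eef_rot: [3.14, 0.0, 1.34]
wrist_force: [7.8, -0.4, -3.9]
finger_gap: 13.4
```

Run:
```python
from h import *
force(4)
```

```text
F [ 7.63 -0.91 -3.76] sd [0.6  0.61 0.37] Fy_tool 7.64 Fx 0.86 th 0.5844 arc 70.1 r 118.8 pos [ 583.  -178.7   33.7] yaw 1.34 gap 13.6 t 28.55
```

Call:
{"fn": "jog_arm", "kwargs": {
  "increments": [
    [0,0.05,0,0,0,-0.24,1],
    [0,0,0,0,0,0,1]
  ]
}}

```text
clock: 28.8
eef_pos: [583.5, -178.8, 33.7]
eef_rot: [3.14, 0.0, 1.345]
wrist_force: [7.5, -0.6, -3.8]
finger_gap: 13.7
```

Run:
```python
from h import *
force(4)
```

```text
F [ 7.27 -0.53 -3.84] sd [0.33 0.61 0.24] Fy_tool 7.21 Fx 1.11 th 0.5804 arc 69.7 r 118.8 pos [ 583.5 -178.9   33.7] yaw 1.345 gap 13.6 t 29.0
```

Call:
{"fn": "jog_arm", "kwargs": {
  "increments": [
    [0,0.05,0,0,0,-0.24,1],
    [0,0,0,0,0,0,1]
  ]
}}

```text
clock: 29.25
eef_pos: [583.7, -178.8, 33.7]
eef_rot: [3.141, 0.0, 1.349]
wrist_force: [5.4, 0.1, -1.9]
finger_gap: 13.6
```

Run:
```python
from h import *
force(4)
```

```text
F [ 5.56 -0.69 -2.33] sd [0.25 0.41 0.77] Fy_tool 5.57 Fx 0.55 th 0.5791 arc 69.5 r 118.8 pos [ 583.7 -178.8   33.7] yaw 1.349 gap 13.3 t 29.45
```

Call:
{"fn": "jog_arm", "kwargs": {
  "increments": [
    [0,0.05,0,0,0,-0.24,1],
    [0,0,0,0,0,0,1]
  ]
}}

```text
clock: 29.7
eef_pos: [583.7, -178.8, 33.6]
eef_rot: [-3.141, 0.0, 1.353]
wrist_force: [-0.5, -1.4, -0.2]
finger_gap: 13.3
```

Run:
```python
from h import *
force(4)
```

```text
F [ 0.11 -1.6  -0.07] sd [0.54 0.47 0.38] Fy_tool 0.45 Fx -1.53 th 0.5785 arc 69.4 r 118.7 pos [ 583.7 -178.8   33.6] yaw 1.353 gap 13.4 t 29.9
```

Call:
{"fn": "jog_arm", "kwargs": {
  "increments": [
    [0,0.06,0,0,0,-0.29,1],
    [0,0,0,0,0,0,1]
  ]
}}

```text
clock: 30.15
eef_pos: [583.8, -178.8, 33.6]
eef_rot: [-3.14, 0.0, 1.358]
wrist_force: [-6.7, -0.1, 3.8]
finger_gap: 13.4
```

Run:
```python
from h import *
force(4)
```

```text
F [-6.37 -0.64  3.35] sd [0.39 0.5  0.26] Fy_tool -6.09 Fx -1.97 th 0.5778 arc 69.3 r 118.7 pos [ 583.8 -178.8   33.6] yaw 1.358 gap 13.6 t 30.35
```

Hooked: the pull went to zero, and the last step pushed it by about 6 N. I'll take that step back to zero load and then open.

Call:
{"fn": "jog_arm", "kwargs": {
  "increments": [
    [0,-0.055,0,0,0,0.27,1],
    [0,0,0,0,0,0,1]
  ]
}}

```text
clock: 30.6
eef_pos: [583.8, -178.8, 33.6]
eef_rot: [-3.141, 0.0, 1.353]
wrist_force: [-3.9, -1.8, 2.2]
finger_gap: 13.5
```

Run:
```python
from h import *
force(3)
```

```text
F [-4.66 -1.74  1.88] sd [0.58 0.2  0.38] Fy_tool -4.17 Fx -2.71 th 0.5777 arc 69.3 r 118.7 pos [ 583.8 -178.8   33.6] yaw 1.353 gap 13.3 t 30.75
```

Call:
{"fn": "jog_arm", "kwargs": {
  "increments": [
    [0.03,-0.03,0,0,0,0,1],
    [0,0,0,0,0,0,1]
  ]
}}

```text
clock: 31.0
eef_pos: [583.8, -178.8, 33.6]
eef_rot: [3.141, 0.001, 1.353]
wrist_force: [-3.6, -4.4, 0.5]
finger_gap: 13.2
```

Run:
```python
from h import *
force(3)
```

```text
F [-3.31 -4.56  0.75] sd [0.42 0.23 0.22] Fy_tool -2.25 Fx -5.17 th 0.5777 arc 69.3 r 118.7 pos [ 583.8 -178.8   33.6] yaw 1.353 gap 13.6 t 31.15
```

Call:
{"fn": "jog_arm", "kwargs": {
  "increments": [
    [-0.08,-0.02,0,0,0,0,1],
    [0,0,0,0,0,0,1]
  ]
}}

```text
clock: 31.4
eef_pos: [583.8, -178.9, 33.6]
eef_rot: [3.141, -0.0, 1.353]
wrist_force: [0.8, 0.1, -0.5]
finger_gap: 13.5
```

Run:
```python
from h import *
force(3)
```

```text
F [ 2.14  0.87 -0.94] sd [0.96 0.53 0.43] Fy_tool 1.9 Fx 1.31 th 0.5786 arc 69.4 r 118.8 pos [ 583.7 -178.9   33.6] yaw 1.353 gap 13.4 t 31.55
```

Call:
{"fn": "jog_arm", "kwargs": {
  "increments": [
    [0,0,0,0,0,0,1.45],
    [0,0,0,0,0,0,1.5],
    [0,0,0,0,0,0,1.7],
    [0,0,0,0,0,0,2.2],
    [0,0,0,0,0,0,3.2],
    [0,0,0,0,0,0,3.2]
  ]
}}

```text
clock: 32.3
eef_pos: [583.4, -179.1, 33.6]
eef_rot: [-3.142, -0.0, 1.353]
wrist_force: [0.2, -0.4, -0.5]
finger_gap: 31.9
```

Run:
```python
from h import *
c=force(3); crop(c,"w9.png",160,0,480,400,2)
```

```text
F [-0.21  0.3  -0.24] sd [0.4  0.57 0.42] Fy_tool -0.27 Fx 0.24 th 0.5802 arc 69.6 r 119.1 pos [ 583.5 -179.1   33.6] yaw 1.353 gap 32.2 t 32.45
```

View pics/w9.png

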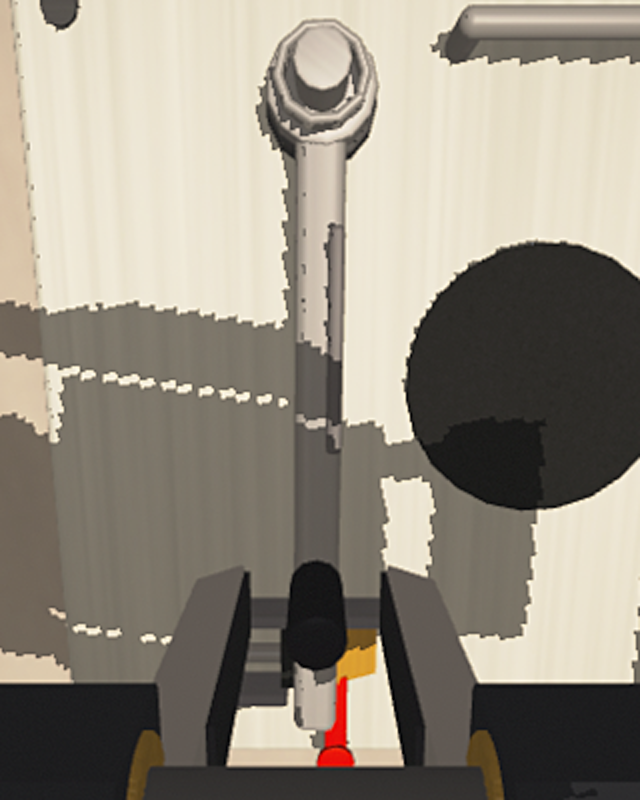

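The arm stays cocked: in the wrist view the tooth end is in the block at (320,350) and force on the tool is zero. Lifting straight up and going for the jar.

Call:
{"fn": "jog_arm", "kwargs": {
  "increments": [
    [0,0,-1.5,0,0,0,3.2],
    [0,0,-3.5,0,0,0,5],
    [0,0,-5,0,0,0,9.4],
    [0,0,-4,0,0,0,9.4]
  ]
}}

```text
clock: 32.95
eef_pos: [583.6, -179.2, 177.0]
eef_rot: [3.139, 0.0, 1.353]
wrist_force: [0.3, -0.2, 0.1]
finger_gap: 58.7
```

Run:
```python
from h import *
s=read_state(); delta([427,164,150],2.925,s)
p=s["eef_pos"]; yaw=s["eef_rot"][2]; R=Ro.from_euler("xyz",[np.pi,0,yaw]); d=(np.array([427,164,150])-p)/9; turn=-(2.925-yaw)/9
for i in range(9):
    print((R.inv().apply(d)/10).round(2), np.degrees(turn).round(2)); R=R*Ro.from_rotvec([0,0,turn])
```

```text
shift cm [ 30.129 -22.709   2.636] turn deg [ 8.000e-02  1.100e-01 -9.006e+01] at [ 583.6 -179.2  177. ] [3.139 0.    1.353] F [ 0.32 -0.16  0.07] t 32.95
[ 3.35 -2.52  0.3 ] -10.01
[ 3.73 -1.9   0.3 ] -10.01
[ 4.01 -1.22  0.3 ] -10.01
[ 4.16 -0.51  0.3 ] -10.01
[4.19 0.22 0.3 ] -10.01
[4.08 0.95 0.3 ] -10.01
[3.86 1.64 0.3 ] -10.01
[3.51 2.29 0.3 ] -10.01
[3.06 2.86 0.3 ] -10.01
```

Call:
{"fn": "jog_arm", "kwargs": {
  "increments": [
    [3.35,-2.52,0,0,0,-10,9.4],
    [3.73,-1.9,0,0,0,-10,9.4],
    [4.01,-1.22,0,0,0,-10,9.4],
    [4.16,-0.51,0.3,0,0,-10,9.4],
    [4.19,0.22,0.3,0,0,-10,9.4],
    [4.08,0.95,0.3,0,0,-10,9.4],
    [3.86,1.64,0.3,0,0,-10,9.4],
    [3.51,2.29,0.3,0,0,-10,9.4],
    [3.06,2.86,0.3,0,0,-10,9.4],
    [0,0,0,0,0,0,9.4]
  ]
}}

```text
clock: 34.2
eef_pos: [426.4, 165.9, 156.6]
eef_rot: [3.141, 0.001, 2.929]
wrist_force: [0.9, 0.0, -0.0]
finger_gap: 94.2
```

Run:
```python
from h import *
c=camera("wrist"); cv2.imwrite("pics/w10.png",c["image"][:,:,::-1])
for r in recognise(c,"pick_jar"): print(r["conf"],w(c,r["centre"]).round(1),px(c,w(c,r["centre"])))
side("s10.png",310,230,80,110,6); t=camera("top"); crop(t,"t10.png",330,190,450,310,5)
delta([427,164,150],2.925)
```

```text
0.91 [428.4 165.   51.7] [[315.04019429 243.70910432]]
0.91 [421.5  35.3  54.3] [[156.87488    269.41050573]]
shift cm [0.074 0.033 0.617] turn deg [ 0.01  0.04 -0.19] at [427.6 163.5 156.2] [3.141e+00 1.000e-03 2.922e+00] F [-0.17  0.06  0.72] t 34.4
```

View pics/w10.png

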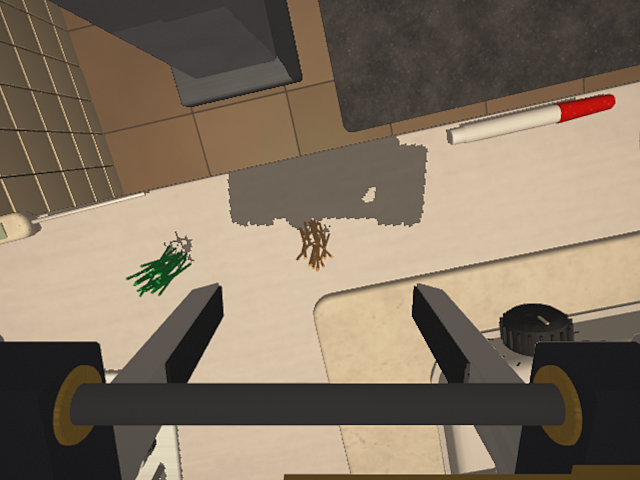

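View pics/s10.png

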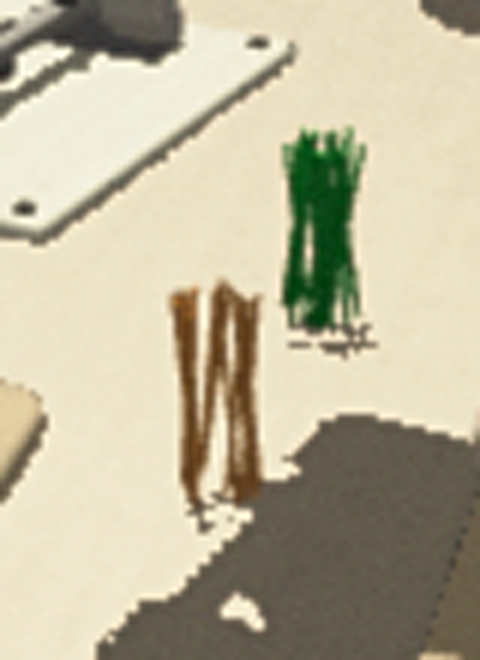

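View pics/t10.png

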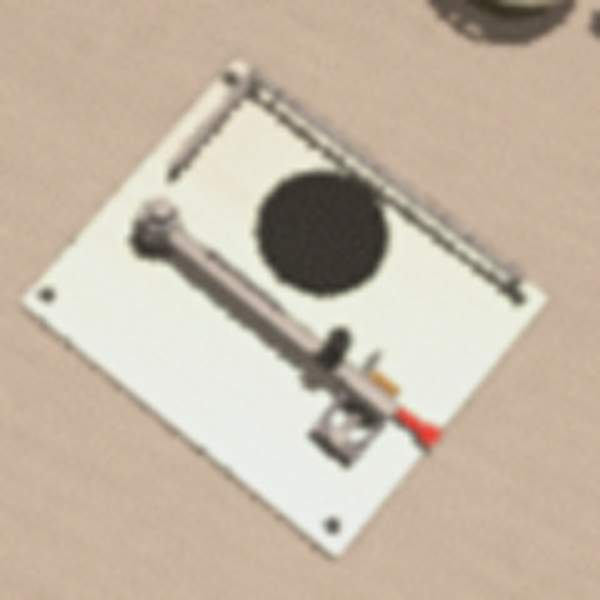

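Run:
```python
from h import *
from scipy.optimize import least_squares
obs=[]
for n in("wrist","top","side"):
    c=camera(n)
    for r in regions_of(c,"pick_jar"):
        v,u=np.nonzero(r["mask"]); hsv=c["image"][v,u].astype(float).mean(0)
        print(n,round(r["conf"],2),u.mean().round(1),v.mean().round(1),(u.min(),u.max(),v.min(),v.max()),hsv.round())
        if hsv[0]>hsv[1]+15: 
            P=ray(c,u.mean(),v.mean(),37); print("  brown mid z37:",P.round(1)); 
            obs.append((c,np.array([u.mean(),v.mean()])))
def f(p): return np.concatenate([px(c,[p])[0]-o for c,o in obs])
r=least_squares(f,[427,164,37]); print(r.x,r.fun.round(1))
c=obs[0][0]
for q in((313,224,3),(315,265,73)): print(ray(c,*q).round(1))
```

```text
wrist 0.88 162.5 270.9 (np.int64(129), np.int64(192), np.int64(247), np.int64(294)) [52. 90. 52.]
wrist 0.77 317.2 241.1 (np.int64(303), np.int64(330), np.int64(218), np.int64(266)) [118.  91.  63.]
  brown mid z37: [431.3 164.   37. ]
top 0.75 386.6 254.0 (np.int64(359), np.int64(409), np.int64(236), np.int64(272)) [156. 146. 135.]
top 0.47 299.2 275.8 (np.int64(294), np.int64(303), np.int64(272), np.int64(280)) [90. 98. 73.]
side 0.72 346.1 295.3 (np.int64(340), np.int64(352), np.int64(278), np.int64(312)) [133. 102.  67.]
  brown mid z37: [431.  154.8  37. ]
side 0.58 362.7 266.7 (np.int64(356), np.int64(370), np.int64(252), np.int64(283)) [ 62. 103.  58.]
[429.80971388 164.21804013  42.21075914] [-0.1 -0.3 -0.6 -0.2]
[423.  161.8   3. ]
[440.3 160.2  73. ]
```

Run:
```python
from h import *
c=camera("side")
for q in((347.5,312.5,3),(347.5,314,2),(346,278,70)): print(ray(c,*q).round(1))
for P in ([425,163,3],[428,163,3],[431,163,3],[428,163,70],[428,160,3],[428,168,3]): print(P,px(c,[P]).round(1))
c=camera("wrist"); crop(c,"w11.png",260,180,370,300,6)
for P in ([425,163,3],[428,163,3],[431,163,3],[428,163,73]): print(P,((px(c,[P])-[260,180])*6).round(0))
```

```text
[427.3 157.9   3. ]
[426.4 161.6   2. ]
[432.7 150.1  70. ]
[425, 163, 3] [[348. 314.]]
[428, 163, 3] [[346.5 313.8]]
[431, 163, 3] [[344.9 313.5]]
[428, 163, 70] [[346.8 281.2]]
[428, 160, 3] [[346.9 313. ]]
[428, 168, 3] [[345.8 315.1]]
[425, 163, 3] [[327. 279.]]
[428, 163, 3] [[331. 298.]]
[431, 163, 3] [[335. 316.]]
[428, 163, 73] [[328. 418.]]
```

View pics/w11.png

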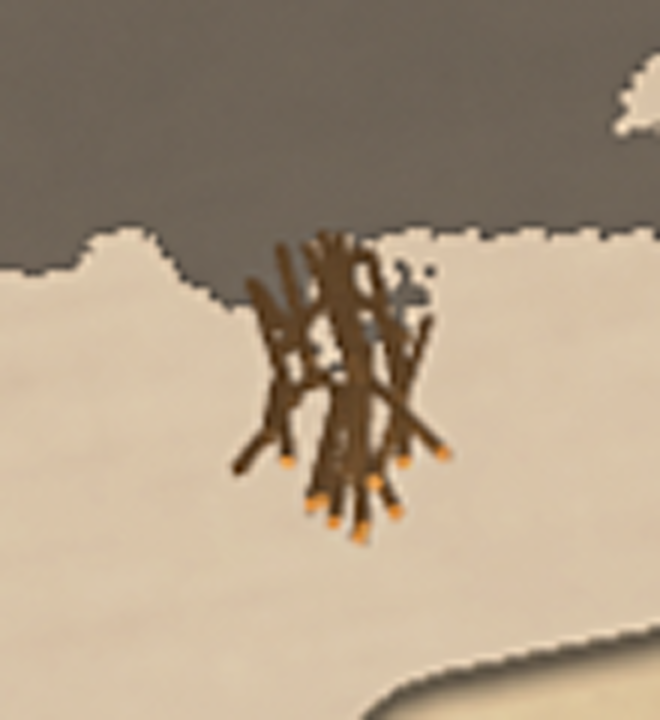

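Run:
```python
from h import *
delta([430,164.5,0],2.925)
```

```text
shift cm [-0.259  0.113 15.564] turn deg [-0.   -0.   -0.09] at [427.2 164.  155.6] [-3.142 -0.     2.923] F [-0.65  0.11 -0.17] t 34.8
```

Call:
{"fn": "jog_arm", "kwargs": {
  "increments": [
    [-0.25,0.1,4,0,0,0,9.4],
    [0,0,4,0,0,0,9.4],
    [0,0,3,0,0,0,9.4],
    [0,0,2,0,0,0,9.4],
    [0,0,0,0,0,0,9.4]
  ]
}}

```text
clock: 35.42
eef_pos: [429.1, 164.3, 24.7]
eef_rot: [-3.14, -0.002, 2.924]
wrist_force: [-0.3, 0.5, 0.5]
finger_gap: 93.8
```

Run:
```python
from h import *
side("s12.png",300,200,100,140,5); c=force(1); crop(c,"w12.png",140,160,500,430,2)
```

```text
F [ 0.29 -0.14 -0.3 ] sd [0.01 0.2  0.3 ] Fy_tool -0.08 Fx -0.31 th -3.445 arc -413.4 r 289.5 pos [430.2 164.7  26.3] yaw 2.924 gap 94.0 t 35.52
```

View pics/s12.png

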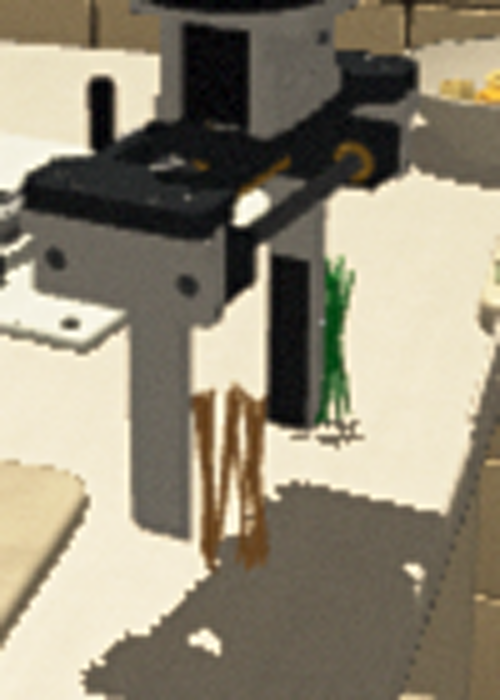

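View pics/w12.png

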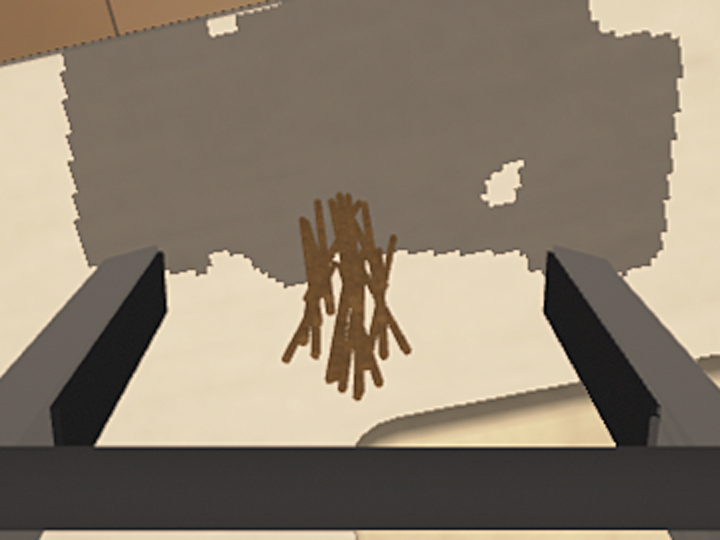

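Run:
```python
from h import *
c=camera("wrist")
for xx in(424,427,430,433):
  print(xx,((px(c,[[xx,164,3],[xx,164,36],[xx,164,68]])-[140,160])*2).round(0).tolist())
for P in ([430,164,3],): 
  for d in (24,): 
    ang=np.linspace(0,2*np.pi,40); im=c["image"][:,:,::-1].copy()
    for z,col in((3,(0,0,255)),(50,(0,255,0))):
        q=px(c,np.c_[430+24*np.cos(ang),164+24*np.sin(ang),0*ang+z]).astype(np.int32); cv2.polylines(im,[q],True,col,1)
    cv2.imwrite("pics/w13.png",cv2.resize(im[160:400,180:460],None,fx=2.5,fy=2.5,interpolation=cv2.INTER_CUBIC))
```

```text
424 [[344.0, 210.0], [342.0, 249.0], [340.0, 301.0]]
427 [[346.0, 219.0], [344.0, 260.0], [343.0, 313.0]]
430 [[348.0, 229.0], [347.0, 270.0], [346.0, 325.0]]
433 [[350.0, 238.0], [350.0, 281.0], [349.0, 338.0]]
```

View pics/w13.png

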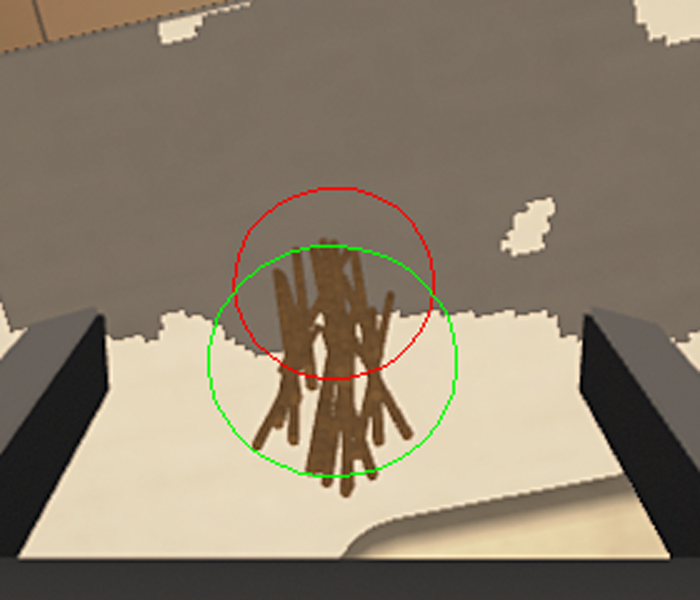

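Call:
{"fn": "jog_arm", "kwargs": {
  "increments": [
    [-0.15,-0.1,1.3,0,0,0,9.4],
    [0,0,1.3,0,0,0,8],
    [0,0,0,0,0,0,6.6],
    [0,0,0,0,0,0,5.8],
    [0,0,0,0,0,0,5.2],
    [0,0,0,0,0,0,4.4],
    [0,0,0,0,0,0,4.2]
  ],
  "squeeze": 12
}}

```text
clock: 36.45
eef_pos: [431.2, 163.3, -0.1]
eef_rot: [3.141, 0.0, 2.924]
wrist_force: [-0.1, 0.1, 2.5]
finger_gap: 47.5
```

Run:
```python
from h import *
side("s14.png",300,200,100,140,5); c=force(3); crop(c,"w14.png",140,160,500,430,2)
```

```text
F [-1.06 -0.64  4.07] sd [0.31 0.4  0.95] Fy_tool -0.86 Fx 0.9 th -3.4451 arc -413.4 r 287.8 pos [ 4.312e+02  1.633e+02 -1.000e-01] yaw 2.924 gap 47.1 t 36.65
```

View pics/s14.png

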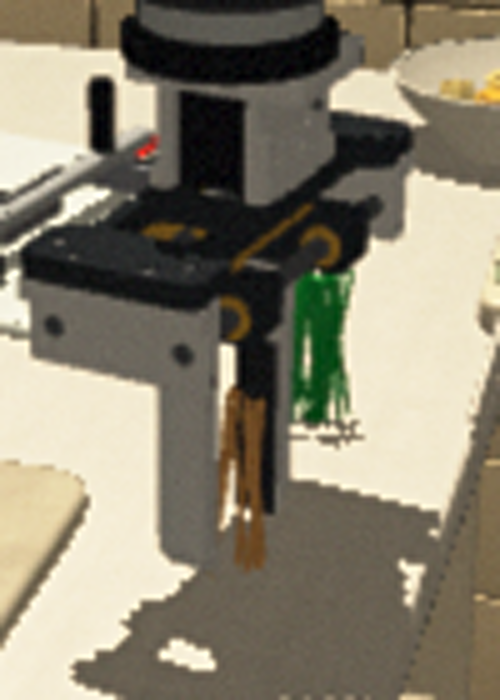

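View pics/w14.png

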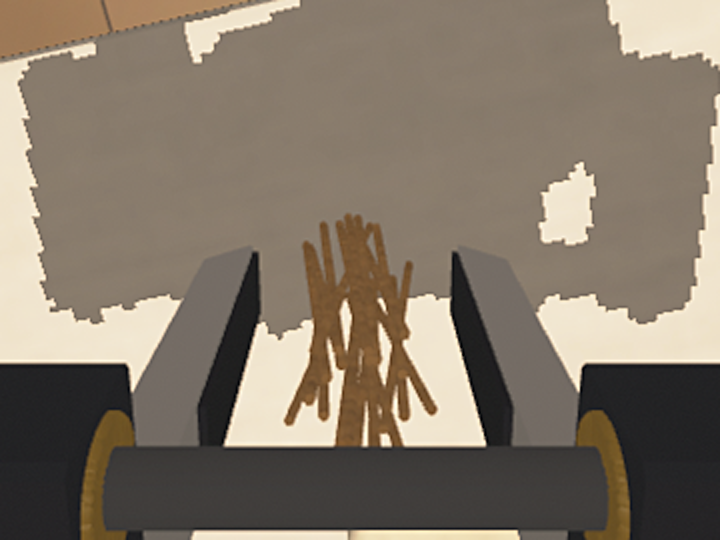

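Call:
{"fn": "jog_arm", "kwargs": {
  "increments": [
    [0,0,-0.5,0,0,0,4.2],
    [0,0,-2,0,0,0,4.2],
    [0,0,-4,0,0,0,4.2],
    [0,0,-4,0,0,0,4.2],
    [0,0,-1.5,0,0,0,4.2],
    [0,0,0,0,0,0,4.2]
  ]
}}

```text
clock: 37.4
eef_pos: [431.2, 163.3, 119.7]
eef_rot: [3.141, 0.001, 2.924]
wrist_force: [-0.3, 0.5, -2.0]
finger_gap: 47.4
```

Run:
```python
from h import *
side("s15.png",300,130,100,200,4); c=force(3); crop(c,"w15.png",140,160,500,430,2)
delta(list(T([62,30,0])[0][:2])+[120],2.925); print(T([62,30,10]))
```

```text
F [ 0.34  0.14 -0.8 ] sd [0.46 0.33 0.38] Fy_tool 0.21 Fx -0.3 th -3.4477 arc -413.7 r 288.1 pos [430.4 163.1 118.2] yaw 2.924 gap 47.3 t 37.6
shift cm [-28.531 -25.199  -0.207] turn deg [-0.07 -0.12 -0.06] at [430.4 163.1 118.2] [-3.140e+00 -2.000e-03  2.924e+00] F [ 0.99  0.43 -0.16] t 37.6
[[ 654.60498883 -144.55222672   10.        ]]
```

View pics/s15.png

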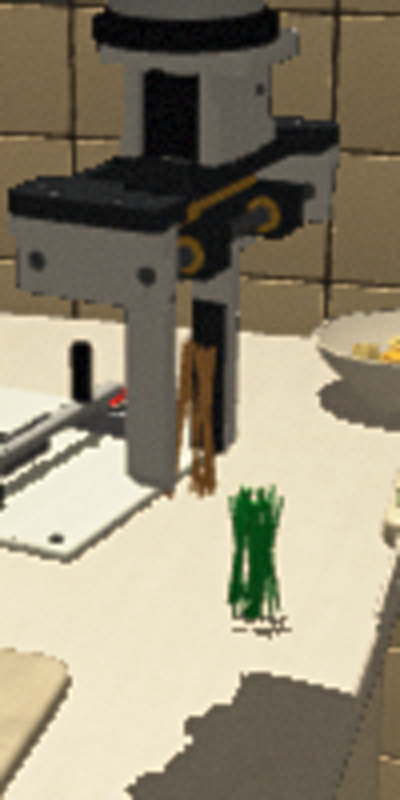

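View pics/w15.png

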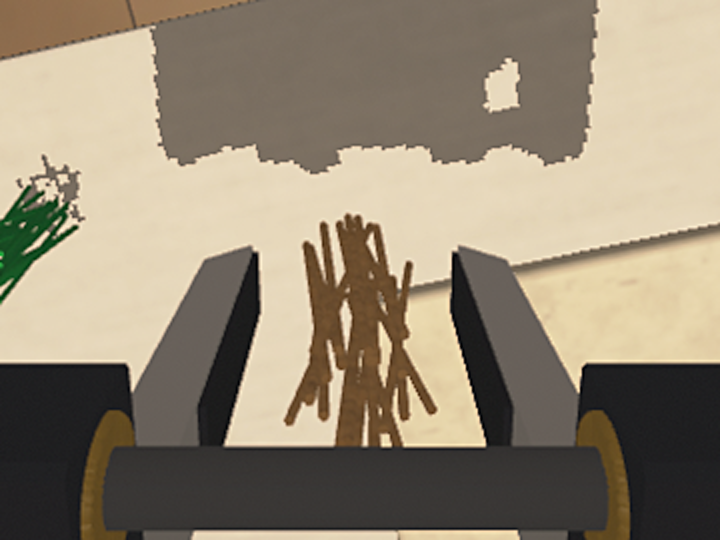

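Call:
{"fn": "jog_arm", "kwargs": {
  "increments": [
    [-1.43,-1.26,0,0,0,0,4.2],
    [-2.85,-2.52,0,0,0,0,4.2],
    [-4,-3.53,0,0,0,0,4.2],
    [-4,-3.53,0,0,0,0,4.2],
    [-4,-3.53,0,0,0,0,4.2],
    [-4,-3.53,0,0,0,0,4.2],
    [-4,-3.53,0,0,0,0,4.2],
    [-2.85,-2.52,0,0,0,0,4.2],
    [-1.43,-1.26,0,0,0,0,4.2],
    [0,0,0,0,0,0,4.2]
  ]
}}

```text
clock: 38.85
eef_pos: [655.2, -145.2, 117.7]
eef_rot: [3.141, -0.002, 2.923]
wrist_force: [-0.3, 1.0, 0.0]
finger_gap: 47.1
```

Run:
```python
from h import *
side("s16.png",240,130,160,140,4); c=force(3); cv2.imwrite("pics/w16.png",c["image"][:,:,::-1])
delta(list(T([62,30,0])[0][:2])+[12],2.925); print(px(c,T([[62,30,10],[100,30,10],[24,30,10],[62,68,10],[62,-8,10]])).round(0).tolist())
```

```text
F [ 0.42  0.07 -0.57] sd [0.48 0.27 0.3 ] Fy_tool 0.16 Fx -0.4 th -0.1545 arc -18.5 r 92.9 pos [ 655.1 -143.6  119.4] yaw 2.925 gap 47.4 t 39.05
shift cm [ 0.021 -0.105 10.744] turn deg [ 0.01 -0.03 -0.02] at [ 655.1 -143.6  119.4] [ 3.142e+00 -1.000e-03  2.925e+00] F [-0.07  0.39 -0.05] t 39.05
[[315.0, 240.0], [315.0, 284.0], [314.0, 193.0], [361.0, 240.0], [268.0, 240.0]]
```

View pics/s16.png

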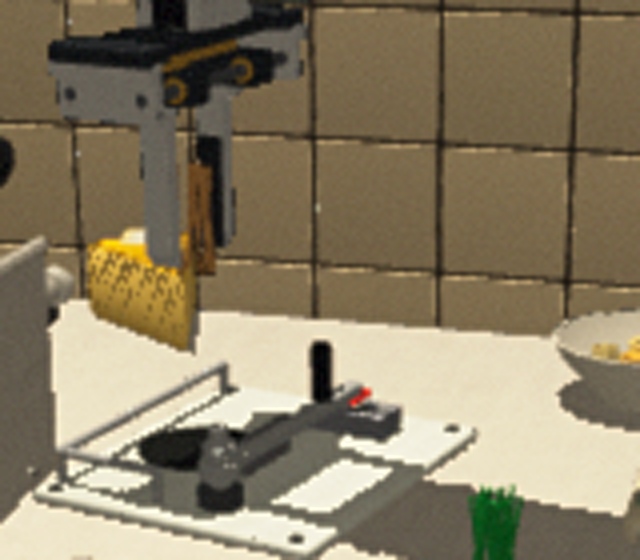

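View pics/w16.png

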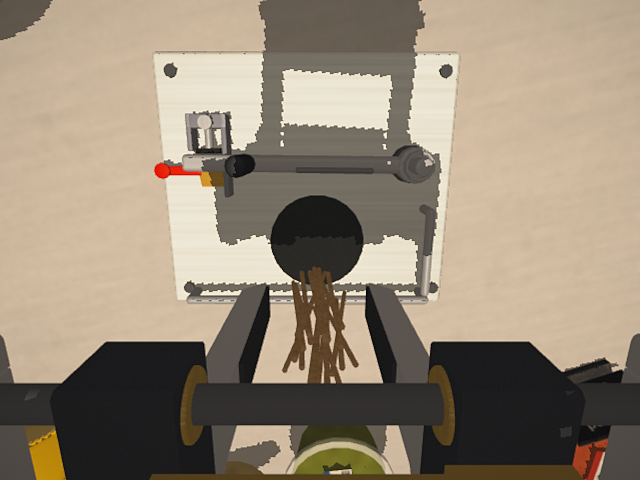

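Call:
{"fn": "jog_arm", "kwargs": {
  "increments": [
    [0,-0.03,2,0,0,0,4.2],
    [0,0,3,0,0,0,4.2],
    [0,0,2.5,0,0,0,4.2],
    [0,0,1.5,0,0,0,4.2],
    [0,0,0.8,0,0,0,4.2],
    [0,0,0.5,0,0,0,4.2],
    [0,0,0,0,0,0,4.2]
  ]
}}

```text
clock: 39.92
eef_pos: [655.6, -144.9, 16.9]
eef_rot: [-3.142, 0.001, 2.924]
wrist_force: [0.4, -0.7, 0.1]
finger_gap: 47.1
```

Run:
```python
from h import *
side("s17.png",260,170,100,100,6); c=force(5); crop(c,"w17.png",140,60,500,400,2)
```

```text
F [-0.3   0.1  -0.84] sd [0.3  0.43 0.33] Fy_tool 0.04 Fx 0.31 th -0.1523 arc -18.3 r 94.3 pos [ 655.6 -144.9   17. ] yaw 2.924 gap 47.4 t 40.23
```

View pics/s17.png

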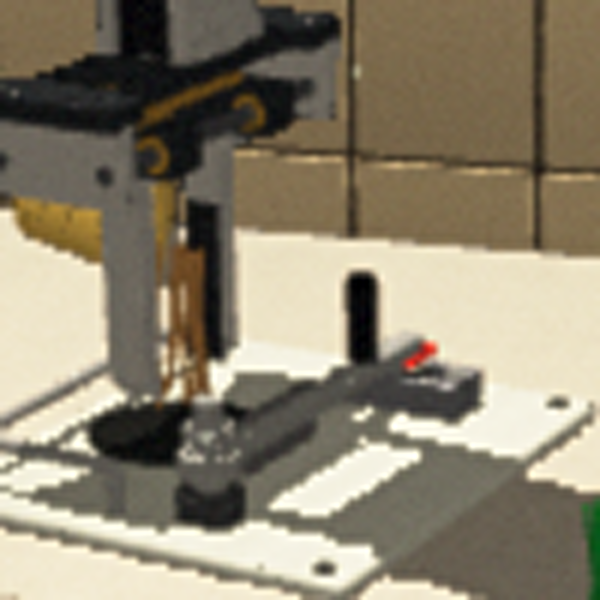

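View pics/w17.png

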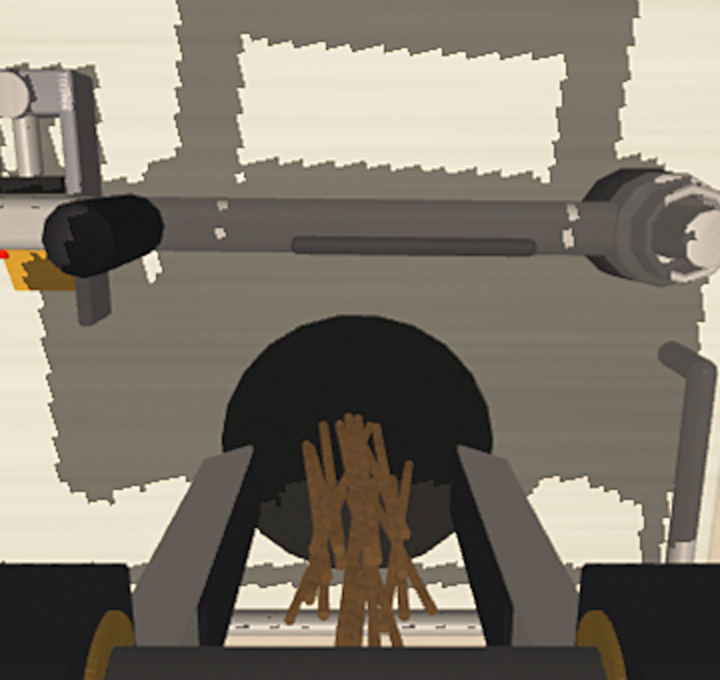

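Call:
{"fn": "jog_arm", "kwargs": {
  "increments": [
    [0,0,0.25,0,0,0,4.2],
    [0,0,0.2,0,0,0,4.2],
    [0,0,0,0,0,0,4.2]
  ]
}}

```text
clock: 40.6
eef_pos: [655.3, -144.8, 11.9]
eef_rot: [3.142, -0.0, 2.924]
wrist_force: [-0.0, 0.1, -0.9]
finger_gap: 47.0
```

Run:
```python
from h import *
force(5)
```

```text
F [-0.11  0.05 -0.52] sd [0.61 0.55 0.35] Fy_tool 0.03 Fx 0.12 th -0.1513 arc -18.2 r 94.2 pos [ 655.5 -144.8   12.3] yaw 2.924 gap 47.2 t 40.85
```

Call:
{"fn": "jog_arm", "kwargs": {
  "increments": [
    [0,0,0.1,0,0,0,4.2],
    [0,0,0,0,0,0,4.2]
  ]
}}

```text
clock: 41.1
eef_pos: [655.4, -144.8, 11.1]
eef_rot: [-3.142, -0.0, 2.924]
wrist_force: [1.0, 0.5, -0.7]
finger_gap: 47.2
```

Run:
```python
from h import *
force(5)
```

```text
F [ 0.24 -0.05 -0.99] sd [0.59 0.46 0.5 ] Fy_tool 0.01 Fx -0.25 th -0.1512 arc -18.1 r 94.1 pos [ 655.4 -144.8   11.2] yaw 2.924 gap 47.3 t 41.35
```

Call:
{"fn": "jog_arm", "kwargs": {
  "increments": [
    [0,0,0.06,0,0,0,4.2],
    [0,0,0,0,0,0,4.2]
  ]
}}

```text
clock: 41.6
eef_pos: [655.4, -144.8, 10.5]
eef_rot: [-3.142, -0.0, 2.924]
wrist_force: [-0.6, -0.0, -0.4]
finger_gap: 47.3
```

Run:
```python
from h import *
force(5)
```

```text
F [-0.11  0.14 -0.56] sd [0.56 0.52 0.15] Fy_tool 0.11 Fx 0.13 th -0.1511 arc -18.1 r 94.1 pos [ 655.4 -144.8   10.5] yaw 2.924 gap 46.9 t 41.85
```

Call:
{"fn": "jog_arm", "kwargs": {
  "increments": [
    [0,0,0.06,0,0,0,4.2],
    [0,0,0,0,0,0,4.2]
  ]
}}

```text
clock: 42.1
eef_pos: [655.4, -144.8, 10.0]
eef_rot: [-3.142, 0.0, 2.924]
wrist_force: [-0.2, -0.3, -1.4]
finger_gap: 47.5
```

Run:
```python
from h import *
force(5)
```

```text
F [-0.17 -0.07 -0.51] sd [0.31 0.21 0.64] Fy_tool -0.1 Fx 0.15 th -0.1513 arc -18.2 r 94.2 pos [ 655.5 -144.8   10. ] yaw 2.924 gap 47.4 t 42.35
```

Call:
{"fn": "jog_arm", "kwargs": {
  "increments": [
    [0,0,0.05,0,0,0,4.2],
    [0,0,0,0,0,0,4.2]
  ]
}}

```text
clock: 42.6
eef_pos: [655.6, -144.8, 10.0]
eef_rot: [-3.142, 0.0, 2.924]
wrist_force: [-3.6, 0.6, 5.2]
finger_gap: 47.5
```

Run:
```python
from h import *
force(5)
```

```text
F [-2.41  0.7   5.36] sd [0.61 0.43 0.48] Fy_tool 0.17 Fx 2.5 th -0.1518 arc -18.2 r 94.2 pos [ 655.5 -144.8    9.9] yaw 2.924 gap 47.3 t 42.85
```

Call:
{"fn": "jog_arm", "kwargs": {
  "increments": [
    [0,0,0.04,0,0,0,4.2],
    [0,0,0,0,0,0,4.2]
  ]
}}

```text
clock: 43.1
eef_pos: [655.6, -144.9, 9.9]
eef_rot: [-3.142, 0.001, 2.924]
wrist_force: [-4.2, 1.0, 8.4]
finger_gap: 47.4
```

Run:
```python
from h import *
force(5)
```

```text
F [-4.25  1.35  8.79] sd [0.18 0.29 0.58] Fy_tool 0.4 Fx 4.44 th -0.1525 arc -18.3 r 94.3 pos [ 655.6 -144.9   10. ] yaw 2.924 gap 47.2 t 43.35
```

Contact with the pad. I'll ease the load off, then open.

Call:
{"fn": "jog_arm", "kwargs": {
  "increments": [
    [0,0,-0.07,0,0,0,4.2],
    [0,0,0,0,0,0,4.2]
  ]
}}

```text
clock: 43.6
eef_pos: [655.6, -144.9, 9.9]
eef_rot: [-3.142, 0.0, 2.924]
wrist_force: [-0.0, 0.4, 2.7]
finger_gap: 47.3
```

Run:
```python
from h import *
force(3)
```

```text
F [-0.7   0.32  4.02] sd [0.43 0.53 0.8 ] Fy_tool 0.17 Fx 0.76 th -0.1524 arc -18.3 r 94.2 pos [ 655.6 -144.8    9.9] yaw 2.924 gap 47.6 t 43.75
```

Call:
{"fn": "jog_arm", "kwargs": {
  "increments": [
    [0,0,-0.03,0,0,0,4.2],
    [0,0,0,0,0,0,4.9],
    [0,0,0,0,0,0,5.2],
    [0,0,0,0,0,0,5.8],
    [0,0,0,0,0,0,6.4],
    [0,0,0,0,0,0,6.6]
  ]
}}

```text
clock: 44.5
eef_pos: [655.4, -144.8, 10.1]
eef_rot: [3.142, -0.0, 2.924]
wrist_force: [-0.3, 0.0, -0.1]
finger_gap: 65.7
```

Run:
```python
from h import *
c=force(2); crop(c,"w18.png",140,60,500,400,2); side("s18.png",260,170,100,100,6)
```

```text
F [-0.29  0.19 -0.  ] sd [0.15 0.18 0.51] Fy_tool 0.12 Fx 0.32 th -0.151 arc -18.1 r 94.1 pos [ 655.4 -144.8   10. ] yaw 2.924 gap 66.0 t 44.6
```

View pics/w18.png

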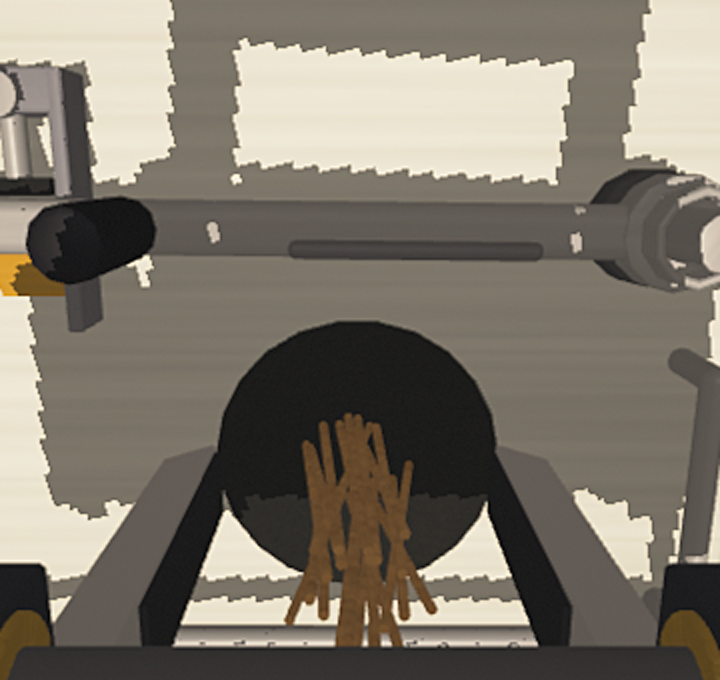

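Released: the jar stands still on the pad. Straight up.

Call:
{"fn": "jog_arm", "kwargs": {
  "increments": [
    [0,0,-1,0,0,0,6.6],
    [0,0,-3,0,0,0,6.6],
    [0,0,-4,0,0,0,6.6],
    [0,0,-5,0,0,0,6.6],
    [0,0,-4,0,0,0,6.6],
    [3,0,0,0,0,0,6.6],
    [4,0,0,0,0,0,6.6],
    [4,0,0,0,0,0,6.6],
    [0,0,0,0,0,0,6.6]
  ]
}}

```text
clock: 45.78
eef_pos: [546.7, -120.7, 181.4]
eef_rot: [-3.142, 0.001, 2.924]
wrist_force: [0.8, -0.9, 0.0]
finger_gap: 66.1
```

Run:
```python
from h import *
c=force(1); cv2.imwrite("pics/w19.png",c["image"][:,:,::-1]); side("s19.png",250,170,150,100,5); t=camera("top"); crop(t,"t19.png",170,180,460,390,2.7)
```

```text
F [ 0.59 -0.36  0.17] sd [0.21 0.52 0.16] Fy_tool -0.22 Fx -0.65 th 1.1732 arc 140.8 r 84.4 pos [ 548.  -121.1  181.4] yaw 2.924 gap 66.3 t 45.83
```

View pics/s19.png

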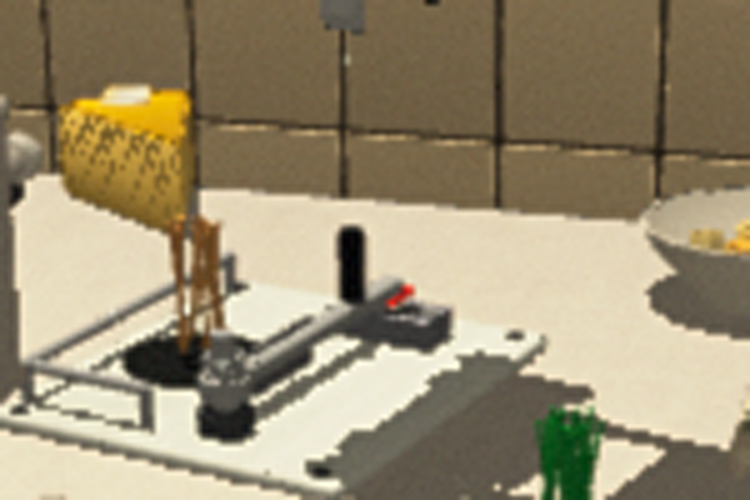

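View pics/t19.png

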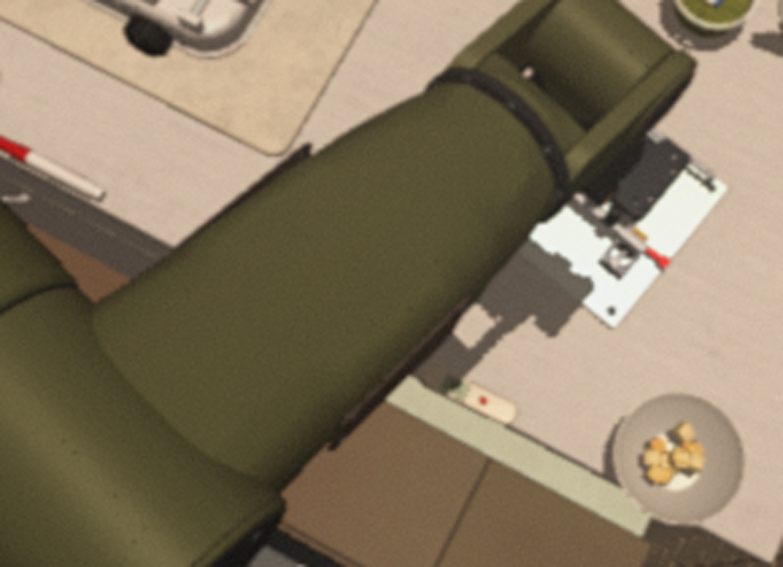

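View pics/w19.png

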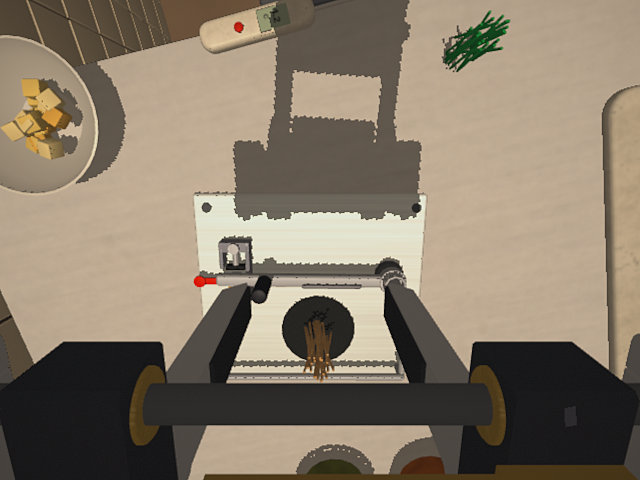

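The jar stands upright on the pad: (318,345) in the wrist view and crop (195,290) in the side view. The arm is still cocked, and the bowl, thermometer, green jar and marker are where they were. The gripper is clear, so I'm handing in.

Run:
```python
from h import *
print(sign_off())
```

```text
the job is handed in; nothing more can be done
None
```

The feeder is cocked and the jar of brown picks stands upright on the black pad; I handed the job in at about 46 s.

**Cocking:** I drew the arm back by the post, eased it forward until the pull dropped to zero, and released it. Pictures after the release, and again after the jar was placed, show it still cocked.

**Jar:** I set it down near the pad centre and opened the fingers with the load mostly off. It stayed upright, and the bowl, thermometer, marker and green jar looked undisturbed.

**What went less well:**
- **Click not felt:** the catch's 1–2 N was hidden in force noise of about 0.5 N. A test ease at 65 mm of draw did not hook.
- **Rubber stop:** I drew on until I touched it, with about 8 N on the stop by my reading (the limit was 10 N). I then backed off; the arm hooked at about 69.5 mm (0.58 rad).
- **Push on the catch:** one easing step went about 0.5 mm too far and pushed the hooked arm with about 6 N. I backed that off before releasing.
- **Setting the jar down:** the touch-down peaked at about 9 N before I eased it.
- **Fingertip height:** in the pictures the tips were about 15 mm above the reported tool point, not 22 mm below it as stated. My first close on the post missed above it, with no contact, and I worked from the measured height after that.

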